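Clamp a test bar on the infrared tester with the clicking press knob and start the scan

ROBOT

A 6-joint arm with a two-finger parallel gripper is mounted at the origin on a cart in front of the work surface, level with it; the furniture and walls round the work are solid. World frame = base frame: x ahead of the robot, y to its left, z up, the work surface at z = 0. Lengths are in mm, angles in rad, forces in N, time in s.
With the tool pointing down it reaches from about 375 to 925 mm from the base axis. Payload 5.7 kg.
Tool frame: the origin (TCP) lies midway between the tips of the shut fingers; the grasp point (between the pads) lies 19 mm behind it; z points along the fingers, y is the direction in which the jaws open and shut (so a half turn about z gives the same grasp; the last joint's range is limited). The gripper opens to 88 mm and grips with 3 to 60 N. Pads are 20 mm wide; open, the fingers measure 115 mm over their backs; the gripper's body (75 mm by 178 mm) begins 61 mm behind the grasp point.
Start: joints at [1.082, 0.359, 1.51, -0, 1.272, -0.115], TCP at [219.084, 558.538, 222.623] pointing down, gripper open.
Joint ranges: [-2.97, 2.97], [-1.01, 2.36], [0.21, 2.38], [-0.96, 4.11], [0.2, 2.71], [-2.98, 2.98]. Speed limits (rad/s): [2.39, 2.39, 3.14, 3.14, 3.14, 3.14].

INTERFACE

Orientations are given as a rotation vector (axis times angle).
In Python, from cell import r gives the robot as it stands.
- The arm moves only by the tool send_rows, never from a script. Its arguments are lists of equal length, an entry for each row: "travel": the shift along the tool's x, y, z in units of 250 mm (1.0 is 250 mm), a list of three; "dr": the turn, a rotation vector about the tool's x, y, z in units of 2 rad (1.0 is 2 rad), a list of three. In form: {"travel": [[dx, dy, dz], ...], "dr": [[wx, wy, wz], ...]}. A call has 1 to 12 rows; each row shifts and turns the pose as measured when the row begins, along the tool's axes as they then stand; what a row does not reach is not made up. A row lasts 1/8 s, in which the tool goes at most 62.5 mm and 10.7 degrees, less where a joint would pass 70% of its speed; a pose out of reach is approached as far as the arm can. A call with a number of a shift or a turn outside -1 to 1 is refused whole. A call with a gripper value outside its range is refused whole. "claw" is the opening, from -1 (shut) to 1 (fully open), set as the call begins (left out, the last holds). The fingers move at their own pace and stop on an object; "grip_force" is the grip in N (left out, the last holds). Time passes only in rows, so rows that do not move let the fingers close. It gives the time, the measured TCP pose, the force and the opening at its end, in the units of the state.
- r.read_state(): the state, without advancing time (a new reading comes with each control period).
- r.read_camera(name): name is "scene" or "side" or "wrist"; returns a dict with "pixels" (420x560x3 uint8, red, green, blue), "mtx" (3x3 intrinsics, pixels), "T" (4x4, takes a point from camera to world coordinates); the wrist camera has in their place "T_tool_cam" (4x4, takes a point from camera to tool coordinates, whose origin is the TCP and whose axes are the flange's). Camera axes: x right, y down, z forward; pixel columns grow to the right and rows downward; lengths in mm; the calibration is good to about 2 mm. A picture is of the moment at which its call begins: read the wrist's pose just before it. There is no depth.
- r.close_job(): hands the job in, once; it reports no verdict.
The state is a dict: "time": time; "joints": joint angles; "qd": joint speeds; "joint_torque": joint torques, N m; "ee_pos": TCP position; "ee_rot": TCP orientation; "wrist_force": force on the tool from outside, world axes, zero at the start; "moment": the same for the moment, N m; "width": finger opening in mm.
Only numpy, scipy, OpenCV 4.12 (cv2) and the standard library are available. Lean on these libraries where they do the work, as an engineer would, in place of code of your own. Each camera call takes 0.05 s, during which the arm holds its last target.

TASK

Put the orange test bar on the infrared tester for a scan: lay it flat on the steel plate so that the middle of one of its wide ends covers the crystal, let go of it, and swing the press arm over until it rests against its stop. Then turn the black knob clockwise until its clutch slips and clicks, stop within four clicks so that the foot stays pressed on the bar, and press the green key down to start the scan. Leave the blue bar, the wash bottle, the tape roll and the red marker where they are.

Things in the scene. Friction and masses are not known exactly. Their poses are not given: they have to be found in the camera images.
- tester: Fixed white infrared tester. Origin under its middle; x to its back, y to its left, z up. Case x -0.100 to 0.120, y -0.135 to 0.135, 48 mm high; grey rear housing from x 0.068 back, 83 mm high. Flat steel sample plate x -0.039 to 0.065, y -0.104 to 0.128, top at z 0.050, free for the bar to the left of the crystal (y > 0).
- crystal (a point): Centre of the round crystal, a pale 13 mm disc in a dark 34 mm ring, flush with the top of the steel plate (tester frame x 0.020, y 0, z 0.050).
- pivot (a point): Point on the vertical axis of the press arm at mid height of the arm (z 0.084), tester frame x 0.020, y -0.100. The arm's stop is a post 12 mm thick and 89 mm high at tester x 0.038, y -0.045.
- beam_mid (a point): On the arm's centre line, 55 mm from its axis, z 0.084. The dark steel arm is a beam 24 mm wide, 20 mm high (z 0.074 to 0.094); its head, 100 mm from the axis, carries the knob above and the press foot below. Between the round pivot boss (radius 19 mm) and the knob the beam is free: push its side or pinch it there.
- press_arm (a joint): Swing of the press arm about its vertical axis, rad. 0: at its stop, head over the crystal, pointing along the tester's +y. Positive: swung away counterclockwise seen from above; 1.57 points to the tester's front (-x). Starts at 1.1 to 1.45. Stays where left; about 0.22 N m moves it (4 N at 55 mm). Turning the knob clockwise presses it onto its stop.
- knob_grip (a point): On the knob's axis at mid height (z 0.116). Black fluted knob with a red line on its silver top, diameter 41 mm, z 0.098 to 0.130, vertical axis: grip it across the diameter from above, fingertips above z 0.099 (under it lies a thin ring of 47 mm diameter). It does not rise or sink.
- press_screw (a joint): Turn of the press screw (thin aluminium ring with a red mark under the knob), rad, clockwise from above positive; each rad lowers the foot 3 mm. Starts at 0 to 0.5; the foot meets a bar on the plate at about 2.0. About 0.04 N m turns it; it stays where left. The knob carries it along until the foot bears hard on something.
- clutch (a joint): Turn of the knob beyond the screw, rad, clockwise positive: slip of the torque-limiting clutch. 0 at the start; grows only when the foot bears with some 20 N (0.1 to 0.3 rad of screw after contact) and the knob torque passes about 0.1 N m. One click each 0.524 rad (12 a turn), first crest at 0.26; between clicks the torque falls. It stays where left.
- press_foot: Steel press foot, 13 mm diameter, under the arm's head; origin: centre of its lower face, at z 0.062 when the screw is at 0 (6 mm above a bar lying on the plate).
- scan_key (a joint): Travel of the green spring key, m: 0 released, 0.006 fully down (about 5 N). It counts as pressed beyond 0.004.
- scan_key_top (a point): Centre of the top of the round green key (24 mm diameter), at the left front of the tester; press it straight down.
- orange_bar: Orange plastic dog-bone test bar, 150 mm long (its y axis), 6 mm thick, 35 g. Wide ends 28 mm wide and 40 mm long, neck between them 13.5 mm wide and 70 mm long. Origin: centre of its underside, z up. Starts flat on the white board, underside at z 0.008. Either end may go on the crystal.
- orange_bar_end_a (a point): Middle of one wide end of the orange bar, on the underside, 55 mm from its centre along +y.
- orange_bar_end_b (a point): Middle of the other wide end, 55 mm from its centre along -y.
- blue_bar: Blue bar of the same shape beside the orange one on the board; the two may have changed places. Leave it alone.
- board: White board 170 x 270 x 8 mm on the worktop; origin: centre of its underside, its y axis along the 270 mm.
- wash_bottle: White wash bottle with red cap and thin bent spout, 62 mm diameter, 213 mm high, standing at the left rear of the tester; origin on its underside, 15 mm from the bottle's axis, which lies along its +x; the spout points to -x.
- tape_roll: Roll of green tape lying flat, 83 mm diameter, 18 mm high; origin: centre of its underside.
- red_marker: Red marker pen lying flat, 133 mm long, 14 mm thick; origin: under its middle.
Things that resemble listed ones, but are neither listed nor needed, are in the scene too. There is more than one size of the orange_bar; the one meant has the size given above.

How it is judged:
By the outcome, as a careful person would: the job done as asked, in the order asked, and still so for the second after the job is handed in, with the robot touching nothing.
It also fails if it takes over 66 s, if anything falls off the work surface, if the arm or the gripper's body presses on something with over 40 N, if the wrist force passes 120 N, or if a joint passes its speed limit or range.

## Working session

There is one attempt and no reset: what is moved stays moved. The work goes in short steps, Python scripts to look and compute and a tool call to move; the robot and the scene stay as the last step left them, time stands still between calls to the robot, and variables do not carry over. Pictures are saved under pics/ and viewed, and the job is handed in when it is done.

Besides the shell and the picture viewer there is one more tool, called after "Call:" in YAML: its name, and indented under it one key for each argument. send_rows: Moves the arm, as the interface text tells. Shifts and turns lie within -1 to 1; 1 stands for 250 mm of shift or 2 rad of turn. Its arguments: {"type":"object","properties":{"travel":{"type":"array"},"dr":{"type":"array"},"claw":{"type":"number"},"grip_force":{"type":"number"}},"required":["travel","dr"]}

```bash
ls; mkdir -p pics; python3 - <<'E'
from cell import r
import cv2
s=r.read_state();print({k:s[k] for k in ('time','ee_pos','ee_rot','width','wrist_force')})
for n in ('scene','side','wrist'):
    c=r.read_camera(n);cv2.imwrite(f'pics/{n}0.png',c['pixels'][:,:,::-1])
    print(n,c['mtx'],c.get('T',c.get('T_tool_cam')))
E
```

```text
pics
{'time': 0.0, 'ee_pos': array([218.75178133, 557.98134917, 221.81868353]), 'ee_rot': array([-5.83680641e-01, -3.08630192e+00,  2.69064608e-03]), 'width': 87.71267314643016, 'wrist_force': array([-0.54459153, -0.41957395, -0.14360068])}
scene [[436.3187676    0.         286.56347254]
 [  0.         436.3187676  214.70543525]
 [  0.           0.           1.        ]] [[-8.85645844e-01 -3.55806859e-01  2.98383844e-01  1.93597029e+02]
 [-4.64250913e-01  6.92457231e-01 -5.52244577e-01  6.42870502e+02]
 [-1.01256417e-02 -6.27618087e-01 -7.78455528e-01  1.01278718e+03]
 [ 0.00000000e+00  0.00000000e+00  0.00000000e+00  1.00000000e+00]]
side [[510.18031084   0.         280.44689853]
 [  0.         510.18031084 200.24916927]
 [  0.           0.           1.        ]] [[-9.85289255e-01 -8.19398386e-02  1.49969819e-01  3.34821047e+02]
 [-1.70465444e-01  5.33412091e-01 -8.28500497e-01  1.15323558e+03]
 [-1.21085176e-02 -8.41877310e-01 -5.39533112e-01  8.50445657e+02]
 [ 0.00000000e+00  0.00000000e+00  0.00000000e+00  1.00000000e+00]]
wrist [[330.75659183   0.         285.32790916]
 [  0.         330.75659183 211.97812591]
 [  0.           0.           1.        ]] [[ 5.54457691e-04 -9.57529663e-01 -2.88334245e-01  7.91766041e+01]
 [ 9.99999793e-01  4.36410822e-04  4.73690763e-04 -4.25626093e-01]
 [-3.27740772e-04 -2.88334448e-01  9.57529707e-01 -1.62132848e+02]
 [ 0.00000000e+00  0.00000000e+00  0.00000000e+00  1.00000000e+00]]
```

View pics/scene0.png

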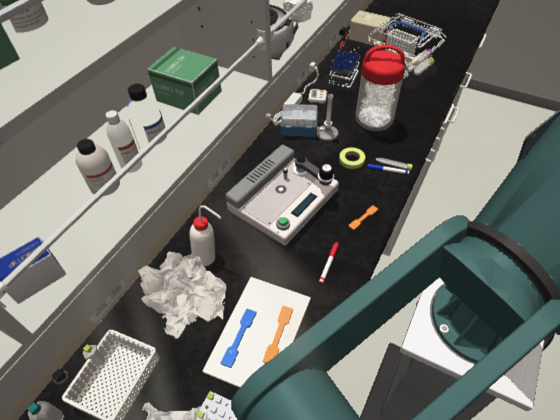

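View pics/side0.png

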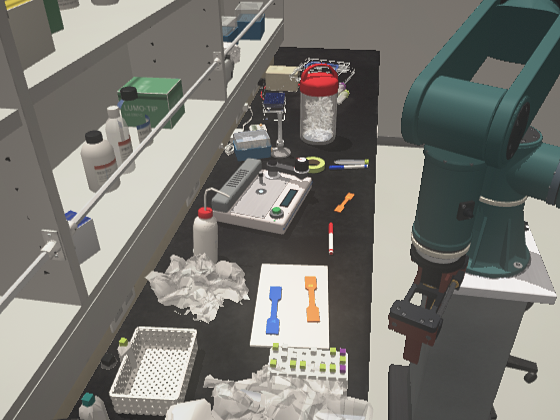

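View pics/wrist0.png

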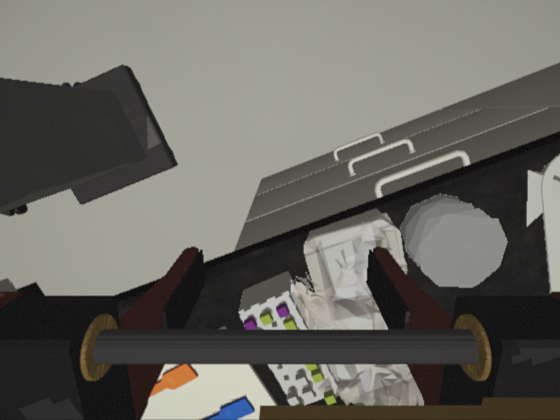

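The scene view shows two orange bars. One is on the white board at about (278,333), next to the blue bar, and a smaller one lies on the worktop at (364,217) near the marker. The one on the board fits the description; I'll check its size next.

```bash
cat > h.py <<'E'
import numpy as np,cv2
from cell import r
from scipy.spatial.transform import Rotation as R
def wT(c,s):
    T=np.eye(4);T[:3,:3]=R.from_rotvec(s['ee_rot']).as_matrix();T[:3,3]=s['ee_pos'];return T@c['T_tool_cam']
def shot(n,name=None):
    s=r.read_state();c=r.read_camera(n)
    if 'T' not in c:c['T']=wT(c,s)
    if name:cv2.imwrite(f'pics/{name}.png',c['pixels'][:,:,::-1]); np.savez(f'pics/{name}.npz',**{k:c[k] for k in('pixels','mtx','T')})
    return s,c
def ray(c,uv,z):
    uv=np.atleast_2d(np.asarray(uv,float));d=np.c_[uv,np.ones(len(uv))]@np.linalg.inv(c['mtx']).T@c['T'][:3,:3].T
    o=c['T'][:3,3];return o+d*((z-o[2])/d[:,2])[:,None]
def proj(c,P):
    P=np.atleast_2d(P);q=(P-c['T'][:3,3])@c['T'][:3,:3]@c['mtx'].T;return q[:,:2]/q[:,2:]
def crop(c,u0,v0,u1,v1,k,name,pts=None):
    im=cv2.resize(np.ascontiguousarray(c['pixels'][v0:v1,u0:u1,::-1]),None,fx=k,fy=k,interpolation=cv2.INTER_CUBIC)
    if pts is not None:
        for u,v in pts: cv2.circle(im,(int((u+.5-u0)*k),int((v+.5-v0)*k)),2,(255,0,255),-1)
    cv2.imwrite(f'pics/{name}.png',im)
def orange(c):
    h=cv2.cvtColor(c['pixels'],cv2.COLOR_RGB2HSV)
    m=((h[...,0]>7)&(h[...,0]<22)&(h[...,1]>150)&(h[...,2]>110)).astype(np.uint8)
    n,l,st,ce=cv2.connectedComponentsWithStats(m)
    return [(i,st[i],l==i) for i in range(1,n) if st[i][4]>60]
def mask_bar(c,m,z):
    v,u=np.nonzero(m);P=ray(c,np.c_[u,v],z)[:,:2].astype(np.float32)
    return cv2.minAreaRect(P)
def tl(s,P):  # world pt -> tool coords
    return R.from_rotvec(s['ee_rot']).as_matrix().T@(np.asarray(P)-s['ee_pos'])
E
python3 - <<'E'
from h import *
for n in('scene','side'):
    s,c=shot(n,n+'1')
    for i,st,m in orange(c):
        print(n,st,[mask_bar(c,m,z) for z in (14,)])
    if n=='scene': crop(c,210,130,350,250,5,'cs1')
    else: crop(c,200,150,330,240,6,'cd1')
E
```

```text
scene [348 205  30  25 202] [((374.264892578125, -161.00567626953125), (112.59518432617188, 23.359342575073242), 71.0689926147461)]
scene [264 326  18  37 232] [((418.0215148925781, 297.290771484375), (25.164608001708984, 93.96343231201172), 7.7868571281433105)]
side [334 193  20  20 121] [((375.96685791015625, -151.75738525390625), (112.92855834960938, 21.43998908996582), 71.02735900878906)]
side [305 277  14  44 327] [((424.2984313964844, 273.087158203125), (25.925443649291992, 143.68580627441406), 9.78952693939209)]
```

View pics/cs1.png

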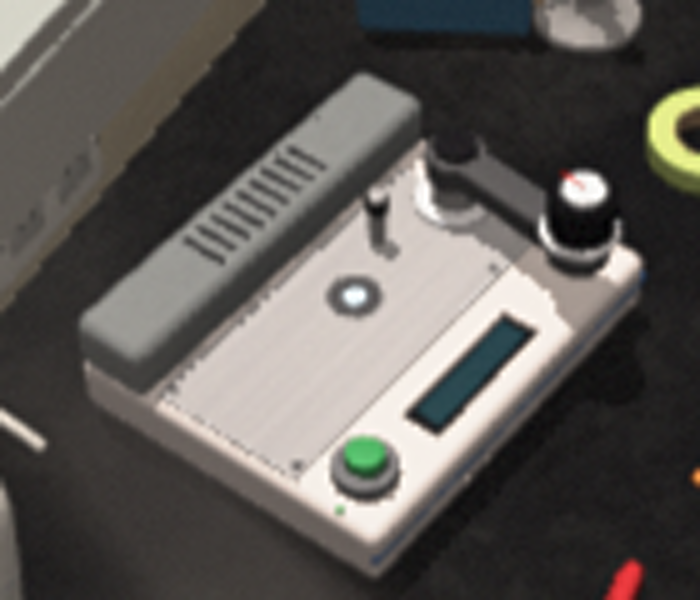

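View pics/cd1.png

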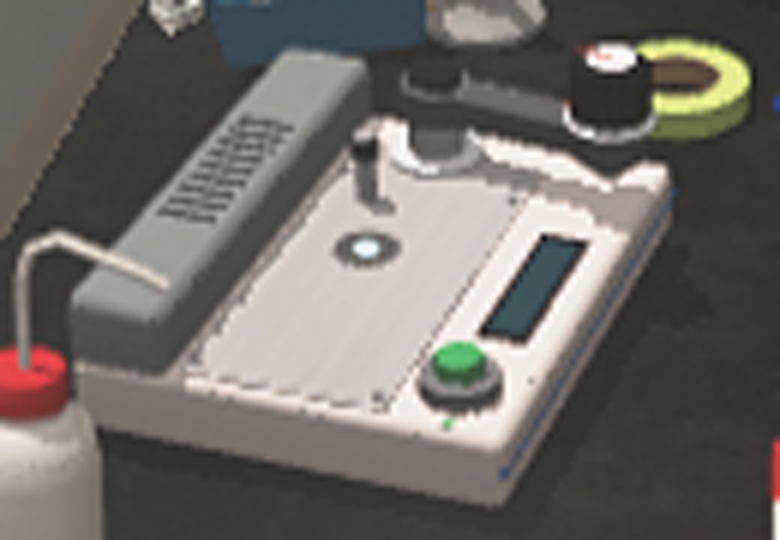

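Both views show the tester with the arm swung out to its front right. The board bar measures about 144 × 26 mm and the worktop bar 113 × 22 mm, so the board bar is the one meant. I'll fit the tester pose.

```bash
python3 - <<'E'
from h import *
from scipy.optimize import least_squares
S=dict(np.load('pics/scene1.npz'));D=dict(np.load('pics/side1.npz'))
cs=lambda a:[(a[0]+.5)/5-.5+210,(a[1]+.5)/5-.5+130]
cd=lambda a:[(a[0]+.5)/6-.5+200,(a[1]+.5)/6-.5+150]
obs=[(S,cs((355,296)),(20,0,50)),(S,cs((377,192)),(38,-45,89)),(S,cs((297,478)),(-39,128,50)),(S,cs((455,143)),(20,-100,94)),
(D,cd((367,248)),(20,0,50)),(D,cd((364,138)),(38,-45,89)),(D,cd((390,410)),(-39,128,50)),(D,cd((435,77)),(20,-100,94))]
def W(p,P):
    c,s_=np.cos(p[2]),np.sin(p[2]);P=np.array(P,float);return np.array([p[0]+c*P[0]-s_*P[1],p[1]+s_*P[0]+c*P[1],P[2]])
f=lambda p:np.concatenate([proj(o[0],W(p,o[2]))[0]-o[1] for o in obs])
best=least_squares(f,[600,-50,0],loss='soft_l1');print(best.x,best.fun.reshape(-1,2).round(1).tolist())
p=best.x
print('crystal',W(p,(20,0,50)),'pivot',W(p,(20,-100,84)))
for c,q in((S,cs((583,180))),(D,cd((610,52)))):
    k=ray(c,q,130)[0]; d=k-W(p,(20,-100,130)); print('knob',k,'len',np.linalg.norm(d),'joint',np.arctan2(d[1],d[0])-p[2]-np.pi/2)
for c,q in((S,cs((364,450))),(D,cd((460,355)))): print('key',ray(c,q,58)[0])
# bar corners in side
m=[m for i,st,m in orange(D) if st[1]>250][0]
rr=mask_bar(D,m,12);print(rr)
s=r.read_state();print(s['ee_pos'],R.from_rotvec(s['ee_rot']).as_matrix().round(3))
crop(D,295,265,330,330,9,'barD');
E
```

```text
[ 6.04721572e+02 -1.16596791e+02 -1.63917186e-01] [[0.0, -0.0], [-0.2, 0.3], [0.4, 0.4], [-0.1, 1.0], [0.1, -0.3], [0.0, -1.3], [-0.4, -0.8], [-0.1, 0.1]]
crystal [ 624.45348427 -119.86047365   50.        ] pivot [ 608.13507157 -218.52003683   84.        ]
knob [ 514.92145139 -194.59138334  130.        ] len 96.23595712973203 joint 1.4834317572191105
knob [ 513.18574921 -192.64110353  130.        ] len 98.41287011936883 joint 1.4686216131416616
key [561.7550645  -13.64848558  58.        ]
key [559.1981022  -18.27774471  58.        ]
((424.5123291015625, 270.9826965332031), (25.987443923950195, 144.0293731689453), 9.789528846740723)
[218.92825201 558.28880679 222.23889287] [[-0.931  0.365 -0.   ]
 [ 0.365  0.931 -0.001]
 [ 0.    -0.001 -1.   ]]
```

View pics/barD.png

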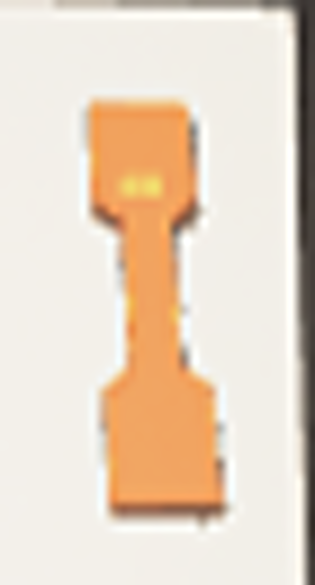

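```bash
cat >> h.py <<'E'
TP=[604.7,-116.6,-0.164]
def W(P,p=TP):
    c,s_=np.cos(p[2]),np.sin(p[2]);return np.array([p[0]+c*P[0]-s_*P[1],p[1]+s_*P[0]+c*P[1],P[2]])
def down(yaw): # tool y at angle yaw, z down
    y=np.array([np.cos(yaw),np.sin(yaw),0]);z=np.array([0,0,-1.]);return np.c_[np.cross(y,z),y,z]
def plan(P,yaw,n=None,vmax=55):
    s=r.read_state();T=R.from_rotvec(s['ee_rot']);p=s['ee_pos'].astype(float);G=R.from_matrix(down(yaw))
    dist=np.linalg.norm(P-p);ang=(T.inv()*G).magnitude();k=n or max(1,int(np.ceil(max(dist/vmax,ang/0.175))))
    rv=(T.inv()*G).as_rotvec();print('from',p.round(1),'to',np.round(P,1),'rows',k)
    tr=[];dr=[]
    for i in range(k):
        t=T.as_matrix().T@((np.array(P)-p)/k);tr.append((t/250).round(3).tolist());dr.append((rv/k/2).round(3).tolist());T=T*R.from_rotvec(rv/k)
    print('"travel":',tr,'\n"dr":',dr)
E
python3 - <<'E'
from h import *
S=dict(np.load('pics/scene1.npz'));D=dict(np.load('pics/side1.npz'))
print('bottle cap centre z150', ray(S,(201,222),150),ray(D,(205,213),150),'base',ray(S,(203,262),0), ray(D,(206,258),0))
for z in(130,150,170,190): print(z,ray(S,(201,222),z)[0],ray(D,(205,212),z)[0])
print('spout tip',ray(S,(220,216),200),ray(D,(227,197),200))
for t in((68,135,83),(120,135,83),(120,135,0)): print(W(t))
plan([424,272,170],np.deg2rad(9.8))
E
```

```text
bottle cap centre z150 [[704.62067012 149.92184942 150.        ]] [[702.89096873 163.0053622  150.        ]] base [[ 7.08578508e+02  1.77250382e+02 -1.13686838e-13]] [[ 7.16973120e+02  1.54774953e+02 -1.13686838e-13]]
130 [716.46654943 138.49496078 130.        ] [714.72955386 130.36237811 130.        ]
150 [704.62067012 149.92184942 150.        ] [704.18306771 158.75794658 150.        ]
170 [692.77479081 161.34873805 170.        ] [693.63658157 187.15351504 170.        ]
190 [680.9289115  172.77562669 190.        ] [683.09009542 215.54908351 190.        ]
spout tip [[644.92418    142.56807243 200.        ]] [[644.49364931 159.64294011 200.        ]]
[693.82847092   5.48650896  83.        ]
[745.13074087  -3.00331423  83.        ]
[745.13074087  -3.00331423   0.        ]
from [218.9 558.3 222.2] to [424 272 170] rows 7
"travel": [[-0.169, -0.109, 0.03], [-0.183, -0.084, 0.03], [-0.193, -0.056, 0.03], [-0.199, -0.027, 0.03], [-0.201, 0.002, 0.03], [-0.199, 0.032, 0.03], [-0.192, 0.06, 0.03]] 
"dr": [[-0.0, 0.0, 0.073], [-0.0, 0.0, 0.073], [-0.0, 0.0, 0.073], [-0.0, 0.0, 0.073], [-0.0, 0.0, 0.073], [-0.0, 0.0, 0.073], [-0.0, 0.0, 0.073]]
```

Call:
send_rows:
  travel:
    - [-0.169,-0.109,0.03]
    - [-0.183,-0.084,0.03]
    - [-0.193,-0.056,0.03]
    - [-0.199,-0.027,0.03]
    - [-0.201,0.002,0.03]
    - [-0.199,0.032,0.03]
    - [-0.192,0.06,0.03]
  dr:
    - [0,0,0.073]
    - [0,0,0.073]
    - [0,0,0.073]
    - [0,0,0.073]
    - [0,0,0.073]
    - [0,0,0.073]
    - [0,0,0.073]

```text
time: 1.12
ee_pos: [426.1, 266.1, 168.7]
ee_rot: [2.05, 2.381, 0.006]
wrist_force: [0.6, -0.1, -0.1]
width: 87.8
```

```bash
python3 - <<'E'
from h import *
s,c=shot('wrist','w1');print(s['time'],s['ee_pos'],s['qd'].round(2))
for i,st,m in orange(c): print(st,mask_bar(c,m,14))
E
```

```text
1.125 [426.10298923 266.06996912 168.67114048] [-0.83  0.08  0.07  0.   -0.16  0.37]
[ 274  123   25  139 2466] ((427.3685607910156, 266.5150146484375), (25.092422485351562, 139.47032165527344), 8.47844123840332)
```

View pics/w1.png

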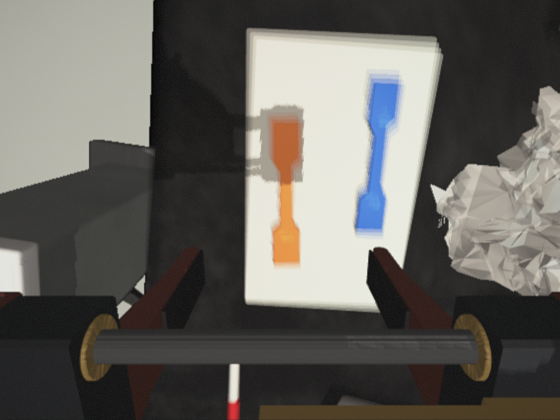

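The wrist view shows the orange bar from (286,110) to (286,265), blurred by motion. I'll look again with the arm settled.

Call:
send_rows:
  travel:
    - [0,0,0]
  dr:
    - [0,0,0]

```text
time: 1.3
ee_pos: [429.5, 260.4, 167.6]
ee_rot: [2.06, 2.368, 0.003]
wrist_force: [-0.0, 1.4, 0.2]
width: 87.8
```

```bash
python3 - <<'E'
from h import *
s,c=shot('wrist','w2');print(s['time'],s['ee_pos'],s['qd'].round(2))
h=cv2.cvtColor(c['pixels'],cv2.COLOR_RGB2HSV)
m=((h[...,0]>3)&(h[...,0]<24)&(h[...,1]>120)&(h[...,2]>80)).astype(np.uint8)
m[:, :240]=0;m[:,330:]=0;m[:90]=0;m[290:]=0
rr=mask_bar(c,m>0,13);print(rr)
v,u=np.nonzero(m);P=ray(c,np.c_[u,v],13)[:,:2]
a=np.deg2rad(rr[2]);ax=np.array([-np.sin(a),np.cos(a)]);ct=P.mean(0)
U,Sg,V=np.linalg.svd(P-ct,full_matrices=False);print(ct,np.rad2deg(np.arctan2(V[0][1],V[0][0])))
crop(c,250,90,330,290,3,'w2c',proj(c,[[rr[0][0],rr[0][1],14]]))
yaw=np.deg2rad(8.8)
plan([rr[0][0],rr[0][1],40],yaw)
E
```

```text
1.3 [429.54580142 260.37006375 167.61368343] [-0.05  0.01  0.   -0.03 -0.01  0.03]
((424.41680908203125, 269.8918151855469), (27.35591697692871, 149.01211547851562), 9.751943588256836)
[423.31897259 275.90113336] -80.28979933166644
from [429.5 260.7 167.7] to [424.4 269.9  40. ] rows 3
"travel": [[0.013, -0.006, 0.17], [0.013, -0.005, 0.17], [0.013, -0.005, 0.17]] 
"dr": [[0.001, 0.0, -0.002], [0.001, 0.0, -0.002], [0.001, 0.0, -0.002]]
```

View pics/w2c.png

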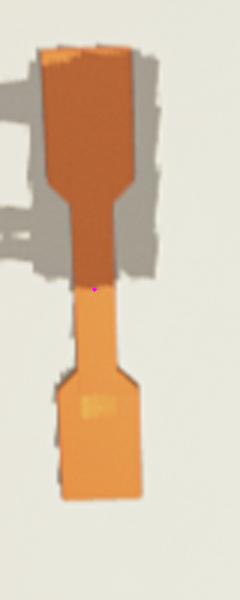

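The bar measures 149 × 27 mm with its centre at (424.4, 269.9) and its axis at 99.75°, which matches the stated size. Going down to it.

Call:
send_rows:
  travel:
    - [0.013,-0.006,0.17]
    - [0.013,-0.005,0.17]
    - [0.013,-0.005,0.17]
    - [0,0,0]
  dr:
    - [0,0,-0.004]
    - [0,0,0]
    - [0,0,0]
    - [0,0,0]
  claw: 0.1

```text
time: 1.85
ee_pos: [424.7, 275.3, 39.4]
ee_rot: [2.036, 2.386, 0.012]
wrist_force: [0.2, -1.0, -0.2]
width: 51.7
```

```bash
python3 - <<'E'
from h import *
s=r.read_state();M=R.from_rotvec(s['ee_rot']).as_matrix();print(s['ee_pos'],np.rad2deg(np.arctan2(M[1,1],M[0,1])),M[:,2],s['width'])
plan([424.4,269.9,10.5],np.deg2rad(9.75))
E
```

```text
[424.70613075 275.28721416  39.36412843] 9.037317170187452 [ 0.00876174  0.00231904 -0.99995893] 51.665644794216924
from [424.7 275.3  39.4] to [424.4 269.9  10.5] rows 1
"travel": [[-0.021, -0.006, 0.115]] 
"dr": [[0.005, -0.0, -0.006]]
```

Call:
send_rows:
  travel:
    - [-0.021,-0.006,0.06]
    - [0,0,0.04]
    - [0,0,0]
  dr:
    - [0.004,0,-0.006]
    - [0,0,0]
    - [0,0,0]

```text
time: 2.22
ee_pos: [426.1, 271.8, 16.0]
ee_rot: [2.019, 2.404, 0.009]
wrist_force: [-0.1, 0.3, -0.1]
width: 48.4
```

```bash
python3 - <<'E'
from h import *
s=r.read_state();print(s['ee_pos'],s['wrist_force'])
plan([424.4,269.9,10.5],np.deg2rad(9.75))
E
```

```text
[426.07521041 271.78757859  16.04935448] [-0.12102587  0.30218466 -0.11751517]
from [426.1 271.8  16. ] to [424.4 269.9  10.5] rows 1
"travel": [[-0.006, -0.008, 0.022]] 
"dr": [[0.003, -0.001, 0.002]]
```

Call:
send_rows:
  travel:
    - [-0.006,-0.008,0.024]
    - [0,0,0]
  dr:
    - [0.003,0,0.002]
    - [0,0,0]

```text
time: 2.48
ee_pos: [425.2, 270.1, 10.7]
ee_rot: [-2.025, -2.4, -0.004]
wrist_force: [0.5, -0.4, -0.4]
width: 48.8
```

Call:
send_rows:
  travel:
    - [0,0,0]
    - [0,0,0]
    - [0,0,0]
    - [0,0,0]
  dr:
    - [0,0,0]
    - [0,0,0]
    - [0,0,0]
    - [0,0,0]
  claw: -1
  grip_force: 15

```text
time: 2.98
ee_pos: [425.8, 270.2, 11.4]
ee_rot: [-2.026, -2.4, -0.006]
wrist_force: [0.3, 0.0, 0.4]
width: 13.4
```

Call:
send_rows:
  travel:
    - [0,0,-0.2]
    - [0,0,-0.22]
    - [0,0,-0.12]
  dr:
    - [0,0,0]
    - [0,0,0]
    - [0,0,0]

```text
time: 3.35
ee_pos: [423.4, 268.7, 147.0]
ee_rot: [-2.024, -2.397, 0.005]
wrist_force: [0.6, -0.7, -0.8]
width: 12.7
```

```bash
python3 - <<'E'
from h import *
s=r.read_state();print(s['ee_pos'],s['width'])
P=W((20,55,130));print(P)
plan(P,TP[2],n=9)
E
```

```text
[423.37427643 268.74588868 146.9718572 ] 12.723392485962032
[633.41126298 -65.60330032 130.        ]
from [423.4 268.7 147. ] to [633.4 -65.6 130. ] rows 9
"travel": [[-0.162, 0.067, 0.007], [-0.16, 0.073, 0.007], [-0.157, 0.079, 0.007], [-0.154, 0.085, 0.007], [-0.151, 0.09, 0.007], [-0.147, 0.096, 0.007], [-0.143, 0.101, 0.007], [-0.14, 0.106, 0.007], [-0.136, 0.111, 0.007]] 
"dr": [[-0.0, -0.0, 0.018], [-0.0, -0.0, 0.018], [-0.0, -0.0, 0.018], [-0.0, -0.0, 0.018], [-0.0, -0.0, 0.018], [-0.0, -0.0, 0.018], [-0.0, -0.0, 0.018], [-0.0, -0.0, 0.018], [-0.0, -0.0, 0.018]]
```

Call:
send_rows:
  travel:
    - [-0.162,0.067,0.005]
    - [-0.16,0.073,0.005]
    - [-0.157,0.079,0.005]
    - [-0.154,0.085,0.005]
    - [-0.151,0.09,0.005]
    - [-0.147,0.096,0.005]
    - [-0.143,0.101,0.005]
    - [-0.14,0.106,0.005]
    - [-0.136,0.111,0.005]
    - [0,0,0]
  dr:
    - [0,0,0.018]
    - [0,0,0.018]
    - [0,0,0.018]
    - [0,0,0.018]
    - [0,0,0.018]
    - [0,0,0.018]
    - [0,0,0.018]
    - [0,0,0.018]
    - [0,0,0.018]
    - [0,0,0]

```text
time: 4.6
ee_pos: [641.4, -75.0, 137.5]
ee_rot: [-2.394, -2.032, -0.006]
wrist_force: [-0.9, 1.1, -1.2]
width: 12.6
```

```bash
python3 - <<'E'
from h import *
P=W((20,55,85));plan(P,TP[2])
s,c=shot('wrist','w3');print(s['ee_pos'],s['qd'].round(2))
s,c=shot('scene','s3');crop(c,210,130,350,250,5,'cs3')
E
```

```text
from [641.4 -75.  137.5] to [633.4 -65.6  85. ] rows 1
"travel": [[0.031, -0.038, 0.21]] 
"dr": [[0.001, -0.002, 0.0]]
[641.37664854 -74.98598757 137.53524777] [ 0.03 -0.01  0.05  0.03  0.02 -0.  ]
```

View pics/w3.png

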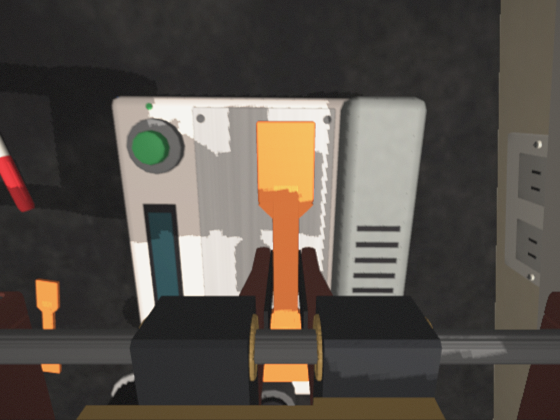

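View pics/s3.png

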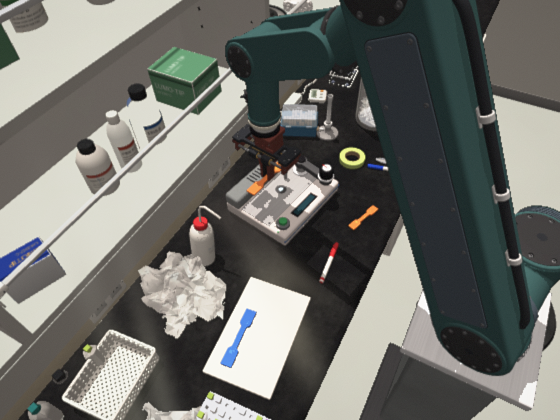

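The wrist view shows the bar in the gripper, with its far end edge at about row 122, columns 258–314. The plate's far screws are at (201,118) and (328,119), and the key is at (150,148). I'll work out the offsets.

```bash
python3 - <<'E'
from h import *
c=dict(np.load('pics/w3.npz'));s=r.read_state();print(s['ee_pos'])
inv=lambda P:np.c_[np.cos(TP[2])*(P[:,0]-TP[0])+np.sin(TP[2])*(P[:,1]-TP[1]),-np.sin(TP[2])*(P[:,0]-TP[0])+np.cos(TP[2])*(P[:,1]-TP[1])]
print('bar end corners tester',inv(ray(c,[(257.5,121.5),(314,121.5)],s['ee_pos'][2]+3)))
P=ray(c,[(257.5,121.5),(314,121.5)],s['ee_pos'][2]+3); print('tool',[tl(s,p) for p in P])
print('neck',[tl(s,p) for p in ray(c,[(273,225),(298,225)],s['ee_pos'][2]+3)])
print('case left edge',inv(ray(c,[(130,98),(330,98)],48)))
print('plate corners',inv(ray(c,[(194,107),(341,107),(201,118),(328,119)],50)))
print('key',inv(ray(c,[(150,148)],58)))
print('housing',inv(ray(c,[(420,98),(350,98)],83)))
m=[(st,mask_bar(c,m,s['ee_pos'][2]+3)) for i,st,m in orange(c)];print(m)
print(proj(c,[W((20,55,50))+0,W((-39,128,50)),W((65,128,50)),W((-100,135,48)),W((68,-40,83)),W((68,135,83))]))
E
```

```text
[639.10870932 -72.10900583 137.32580633]
bar end corners tester [[ 16.32435359 121.78365267]
 [ 42.63481575 121.81642506]]
tool [array([ 72.31842469, -10.13270323,  -2.62704667]), array([72.267607  , 16.17770583, -2.66290852])]
neck [array([21.45578108, -3.55067662, -2.88864148]), array([21.42175794,  9.18175828, -2.90604301])]
case left edge [[-82.39131471 136.07854323]
 [ 61.69237014 136.27974757]]
plate corners [[-36.28074746 129.92173904]
 [ 69.6061179  130.06355948]
 [-31.784324   122.30802191]
 [ 60.54923863 121.72497091]]
key [[-68.06720201 101.54266894]]
housing [[113.07735154 134.80539338]
 [ 69.56323684 134.74462849]]
[(array([ 256,  121,   59,  209, 8066], dtype=int32), ((644.4293212890625, -56.64533233642578), (112.831298828125, 27.471986770629883), 80.800537109375)), (array([ 35, 279,  25,  51, 945], dtype=int32), ((509.2065124511719, -75.90765380859375), (31.228330612182617, 12.572522163391113), 71.17784881591797)), (array([ 41, 364,  20,  10, 168], dtype=int32), ((495.8256530761719, -116.41267395019531), (6.376105785369873, 11.475255966186523), 80.56095886230469)), (array([262, 364,  47,  18, 804], dtype=int32), ((630.2297973632812, -141.6932830810547), (12.169464111328125, 27.251291275024414), 80.56112670898438))]
[[273.12435243 207.24489182]
 [190.43453305 109.78795439]
 [334.48738662 109.98703762]
 [105.74478253  99.54466614]
 [335.10502435 337.49833251]
 [347.50670577  97.5616397 ]]
```

```bash
sed -i 's/^TP=.*/TP=[606.3,-115.9,-0.164]/' h.py; python3 - <<'E'
from h import *
plan(W((20,55,80)),TP[2],n=2)
E
```

```text
from [639.1 -72.1 137.3] to [635.  -64.9  80. ] rows 2
"travel": [[0.012, -0.01, 0.115], [0.013, -0.01, 0.115]] 
"dr": [[-0.0, -0.001, 0.001], [-0.0, -0.001, 0.001]]
```

Call:
send_rows:
  travel:
    - [0.012,-0.01,0.115]
    - [0.013,-0.01,0.1]
    - [0,0,0.0]
    - [0,0,0]
  dr:
    - [0,0,0]
    - [0,0,0]
    - [0,0,0]
    - [0,0,0]

```text
time: 5.2
ee_pos: [632.4, -59.7, 83.9]
ee_rot: [-2.383, -2.038, -0.004]
wrist_force: [0.6, -0.6, -0.6]
width: 13.1
```

```bash
python3 - <<'E'
from h import *
plan(W((20,55,59)),TP[2],n=2)
E
```

```text
from [632.4 -59.7  83.9] to [635.  -64.9  59. ] rows 2
"travel": [[-0.01, 0.007, 0.05], [-0.01, 0.007, 0.05]] 
"dr": [[-0.001, -0.002, 0.002], [-0.001, -0.002, 0.002]]
```

Call:
send_rows:
  travel:
    - [-0.01,0.007,0.045]
    - [-0.006,0.004,0.025]
    - [0,0,0.008]
    - [0,0,0]
  dr:
    - [0,-0.002,0.002]
    - [0,-0.002,0.001]
    - [0,0,0]
    - [0,0,0]

```text
time: 5.7
ee_pos: [636.0, -64.3, 65.2]
ee_rot: [2.392, 2.033, -0.003]
wrist_force: [-0.2, -0.5, 0.1]
width: 12.8
```

```bash
python3 - <<'E'
from h import *
plan(W((20,55,59)),TP[2],n=1)
for n in('scene','side'):
    s,c=shot(n,n+'4')
    if n=='scene': crop(c,230,140,330,230,7,'cs4',)
    else: crop(c,210,150,310,230,7,'cd4')
print(s['ee_pos'])
E
```

```text
from [636.  -64.3  65.2] to [635.  -64.9  59. ] rows 1
"travel": [[-0.003, -0.003, 0.025]] 
"dr": [[0.0, 0.001, 0.001]]
[636.05698949 -64.34003811  65.39691292]
```

View pics/cs4.png

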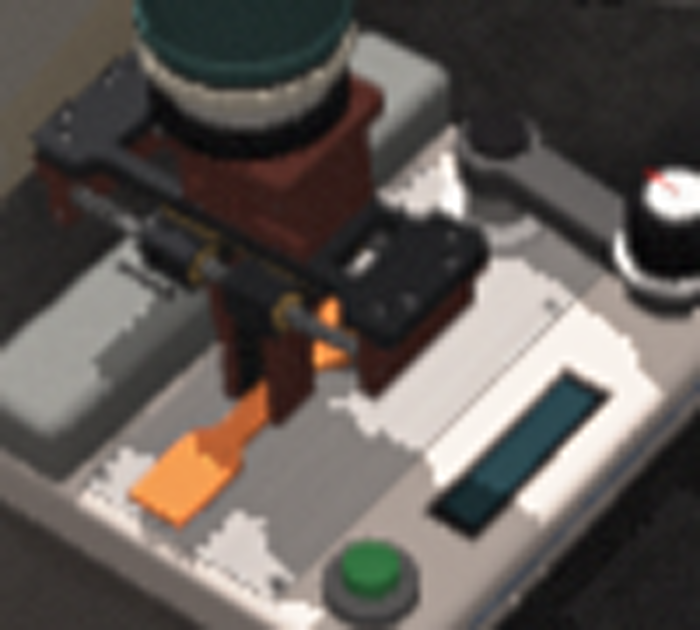

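View pics/cd4.png

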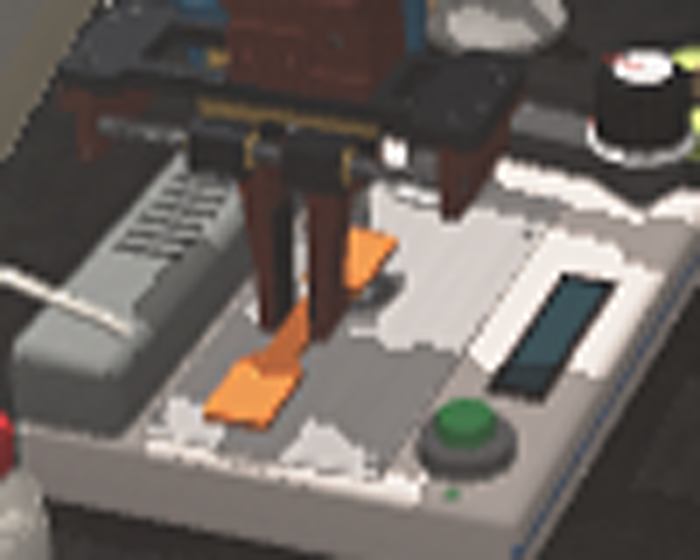

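```bash
python3 - <<'E'
from h import *
S=dict(np.load('pics/scene4.npz'));D=dict(np.load('pics/side4.npz'))
inv=lambda P:np.array([np.cos(TP[2])*P[0]+np.sin(TP[2])*P[1],-np.sin(TP[2])*P[0]+np.cos(TP[2])*P[1]])
for nm,c,cr,crk,co,k,o in(('scene',S,((355.5)/5-.5+210,296.5/5-.5+130),0,[(130,495),(180,526)],7,(230,140)),('side',D,(367.5/6-.5+200,248.5/6-.5+150),0,[(205,412),(268,425)],7,(210,150))):
    C=ray(c,cr,50)[0]
    e=[ray(c,((a+.5)/k-.5+o[0],(b+.5)/k-.5+o[1]),62.5 if nm=='side' else 65.5)[0] for a,b in co]
    print(nm,C,[inv(x-C) for x in e], 'mid',inv((e[0]+e[1])/2-C))
    C=C  # TCP in tester rel crystal
    print('tcp rel crystal',inv(r.read_state()['ee_pos']-C))
E
```

```text
scene [ 624.43423574 -119.78407765   50.        ] [array([ 14.85269365, 130.09090866]), array([-11.53892215, 130.44131609])] mid [  1.65688575 130.26611238]
tcp rel crystal [ 2.44702403 56.60043026]
side [ 624.49303711 -118.01857179   50.        ] [array([ 16.9386061 , 125.20029605]), array([-10.57581486, 125.99873249])] mid [  3.18139562 125.59951427]
tcp rel crystal [ 2.67725843 54.8490135 ]
```

Call:
send_rows:
  travel:
    - [-0.002,-0.007,0.018]
    - [0,0,0.013]
    - [0,0,0.006]
    - [0,0,0]
  dr:
    - [0,0,0.001]
    - [0,0,0]
    - [0,0,0]
    - [0,0,0]

```text
time: 6.3
ee_pos: [634.1, -64.7, 55.7]
ee_rot: [2.394, 2.031, -0.002]
wrist_force: [-0.3, -0.1, -1.0]
width: 13.2
```

```bash
python3 - <<'E'
from h import *
plan(np.array([634.2,-64.2,54]),TP[2],n=1)
s,c=shot('side','side5');crop(c,210,150,310,230,7,'cd5')
E
```

```text
from [634.1 -64.7  55.7] to [634.2 -64.2  54. ] rows 1
"travel": [[0.002, -0.0, 0.007]] 
"dr": [[0.0, 0.001, 0.0]]
```

View pics/cd5.png

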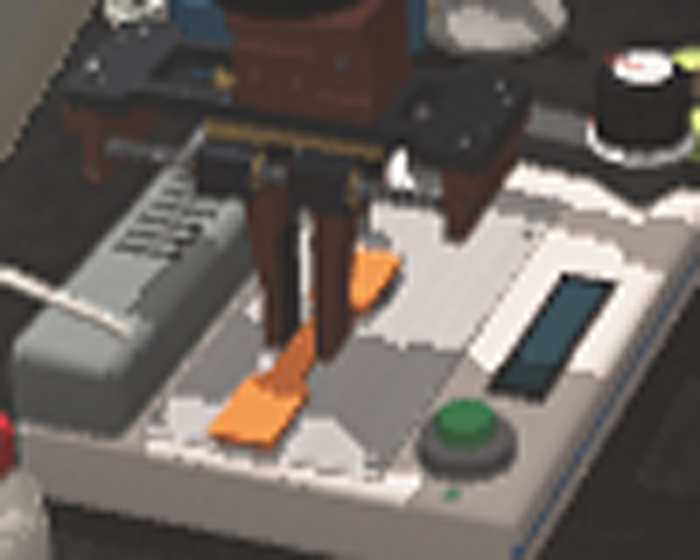

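The bar is now just above the plate, and a little of the dark ring still shows past its edge near (385,290). I'll lower it until it touches.

Call:
send_rows:
  travel:
    - [0.001,0,0.007]
    - [0,0,0.004]
    - [0,0,0]
  dr:
    - [0,0,0]
    - [0,0,0]
    - [0,0,0]

```text
time: 6.72
ee_pos: [634.5, -64.5, 53.4]
ee_rot: [2.394, 2.03, -0.001]
wrist_force: [0.1, 0.1, -0.2]
width: 13.2
```

Call:
send_rows:
  travel:
    - [0,0,0.005]
    - [0,0,0.004]
    - [0,0,0]
  dr:
    - [0,0,0]
    - [0,0,0]
    - [0,0,0]

```text
time: 7.1
ee_pos: [634.7, -64.5, 53.6]
ee_rot: [2.393, 2.03, -0.001]
wrist_force: [0.0, 0.4, -1.1]
width: 13.2
```

Call:
send_rows:
  travel:
    - [0,0,0.012]
    - [0,0,0.0]
  dr:
    - [0,0,0]
    - [0,0,0]

```text
time: 7.35
ee_pos: [635.1, -64.6, 52.6]
ee_rot: [2.392, 2.03, 0.0]
wrist_force: [0.8, -0.6, -0.5]
width: 13.1
```

```bash
python3 - <<'E'
from h import *
print(r.read_state()['wrist_force'])
s,c=shot('side','side6');crop(c,210,150,310,230,7,'cd6')
s,c=shot('scene','scene6');crop(c,230,140,330,230,7,'cs6');print(s['ee_pos'],s['wrist_force'])
E
```

```text
[ 0.77232184 -0.61777049 -0.52512454]
[635.20302647 -64.61829458  52.50955539] [ 0.3629739  -0.53861083 -0.41515761]
```

View pics/cd6.png

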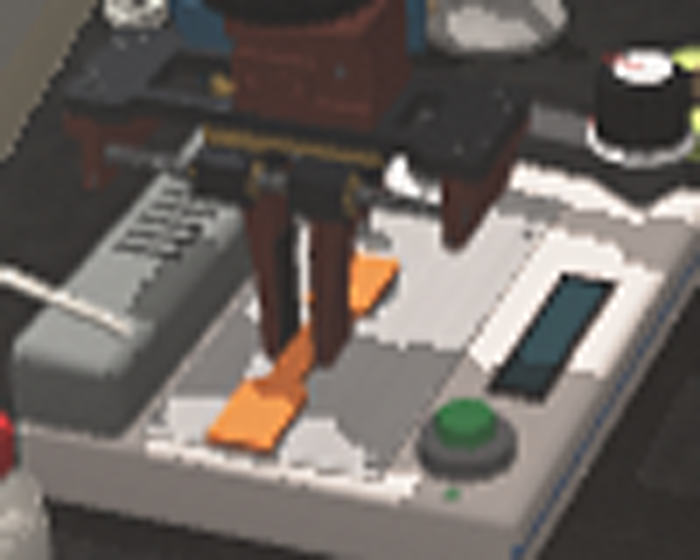

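View pics/cs6.png

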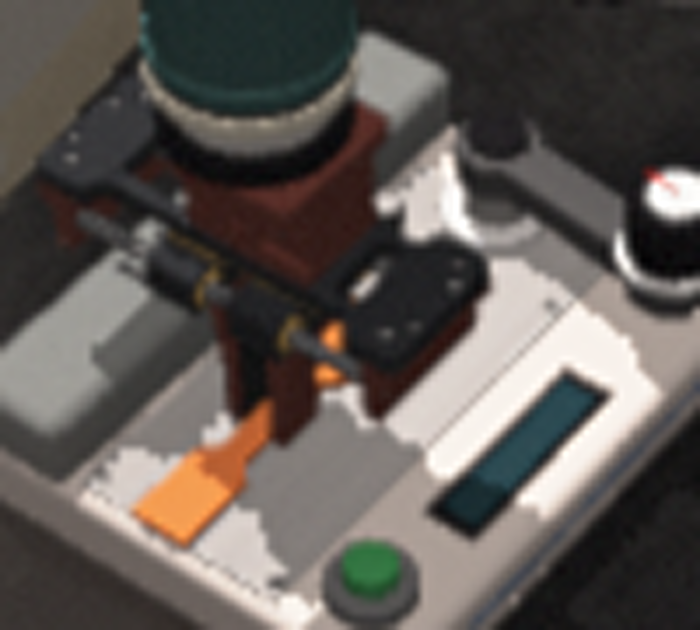

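```bash
python3 - <<'E'
from h import *
D=dict(np.load('pics/side6.npz'));S=dict(np.load('pics/scene6.npz'));
T0=[604.7,-116.6,-0.164]
for nm,c,b in(('side',D,(235,170,285,220)),('scene',S,(240,170,290,220))):
    t=np.linspace(0,6.28,30);pts=proj(c,[W((20+17*np.cos(a),17*np.sin(a),50),T0) for a in t])
    o=[]
    for x,y in((6,-20),(34,-20),(6,20),(34,20),(6,90),(34,90),(6,130),(34,130)): o.append(W((x,y,56),T0))
    crop(c,*b,14,nm+'6o',np.r_[pts,proj(c,o)])
c=D
for i,st,m in orange(c): print(st)
E
python3 -c "
import cv2,numpy as np
a=cv2.imread('pics/side6o.png');b=cv2.imread('pics/scene6o.png')
cv2.imwrite('pics/ss6.png',cv2.resize(np.hstack([a,b]),None,fx=.57,fy=.57,interpolation=3))"
```

```text
[334 193  20  20 121]
[240 196  15  18 120]
```

View pics/side6o.png

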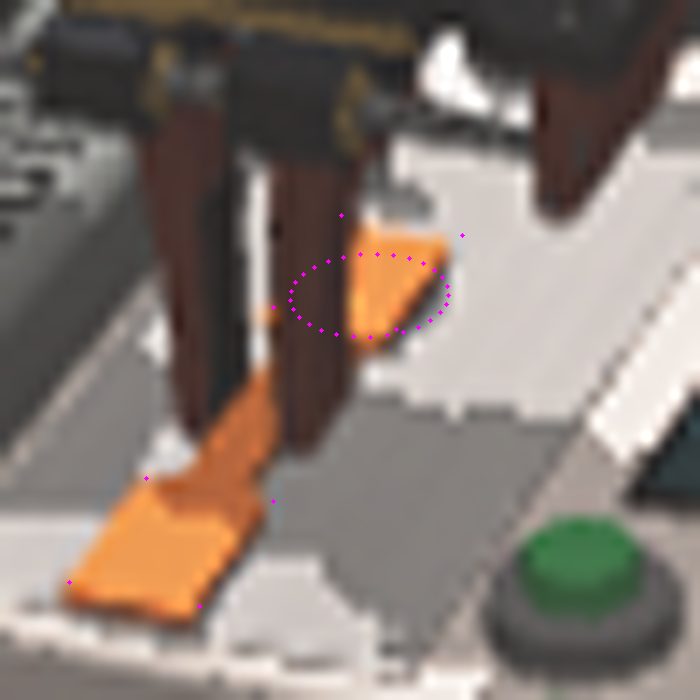

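View pics/scene6o.png

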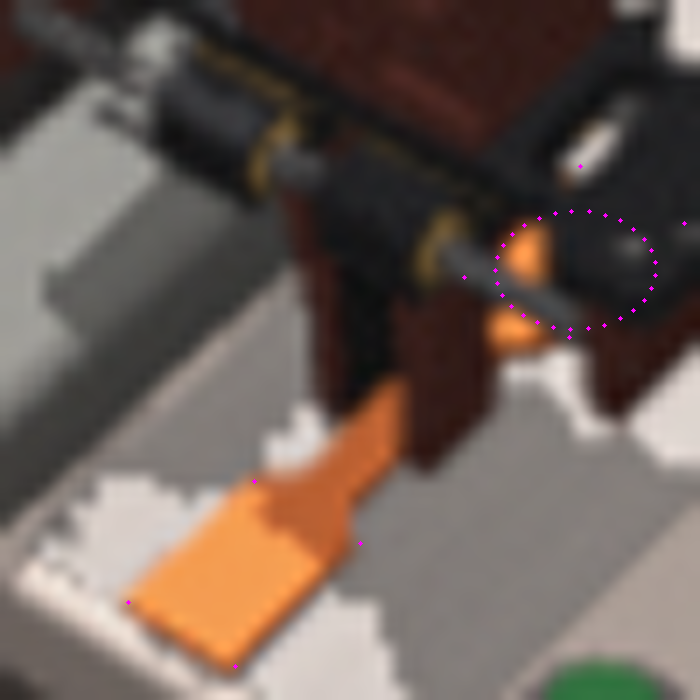

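Call:
send_rows:
  travel:
    - [-0.004,-0.006,0.006]
    - [0,0,0.008]
    - [0,0,0]
  dr:
    - [0,0,0]
    - [0,0,0]
    - [0,0,0]

```text
time: 7.82
ee_pos: [635.2, -64.6, 52.4]
ee_rot: [2.391, 2.028, 0.006]
wrist_force: [0.2, 0.4, 0.6]
width: 12.8
```

Call:
send_rows:
  travel:
    - [0,0,0]
    - [0,0,0]
    - [0,0,0]
  dr:
    - [0,0,0]
    - [0,0,0]
    - [0,0,0]
  claw: -0.2

```text
time: 8.2
ee_pos: [634.9, -64.6, 51.3]
ee_rot: [2.392, 2.028, 0.005]
wrist_force: [-0.4, 0.1, 0.8]
width: 35.1
```

Call:
send_rows:
  travel:
    - [0,0,-0.1]
    - [0,0,-0.2]
    - [0,0,-0.15]
    - [0,0,0]
  dr:
    - [0,0,0]
    - [0,0,0]
    - [0,0,0]
    - [0,0,0]

```text
time: 8.7
ee_pos: [633.4, -64.2, 164.6]
ee_rot: [2.394, 2.03, 0.001]
wrist_force: [-0.2, -0.1, 0.4]
width: 35.3
```

```bash
python3 - <<'E'
from h import *
D=shot('side','side7')[1];S=shot('scene','scene7')[1];s=shot('wrist','w7')[0];print(s['time'],s['ee_pos'])
T0=[604.7,-116.6,-0.164]
for nm,c,b in(('side',D,(235,170,285,220)),('scene',S,(240,170,290,220))):
    t=np.linspace(0,6.28,30);pts=proj(c,[W((20+17*np.cos(a),17*np.sin(a),50),T0) for a in t])
    o=[]
    for x,y in((6,-20),(34,-20),(6,20),(34,20),(6,90),(34,90),(6,130),(34,130)): o.append(W((x,y,56),T0))
    crop(c,*b,12,nm+'7o',np.r_[pts,proj(c,o)])
E
```

```text
8.8 [631.08477291 -63.78982506 161.2481672 ]
```

View pics/side7o.png

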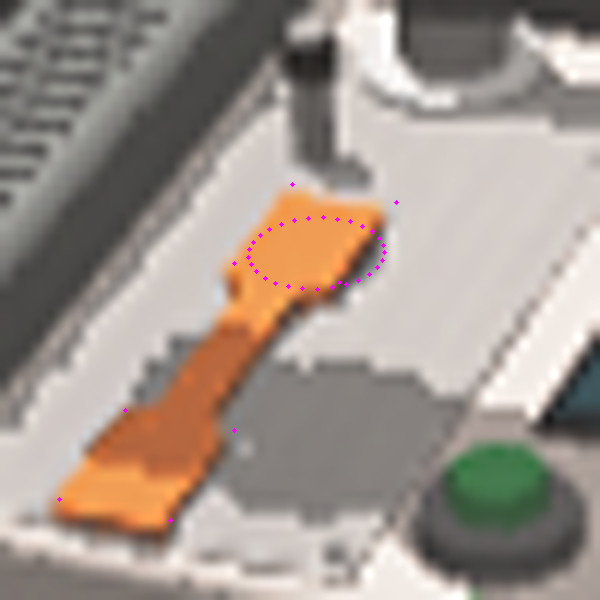

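View pics/scene7o.png

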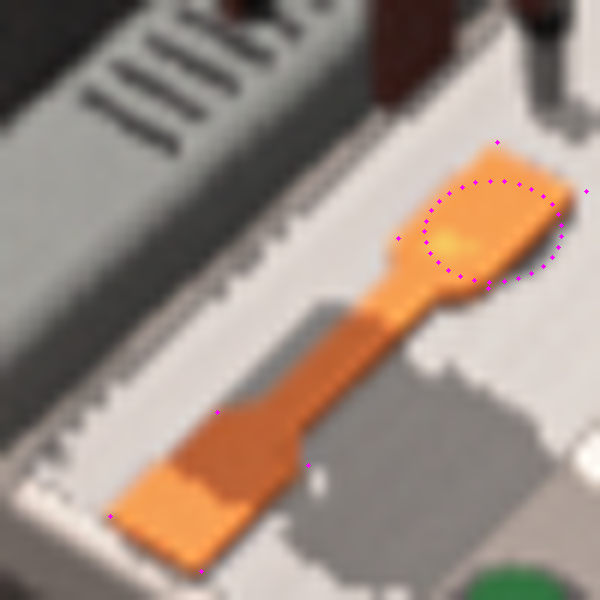

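View pics/w7.png

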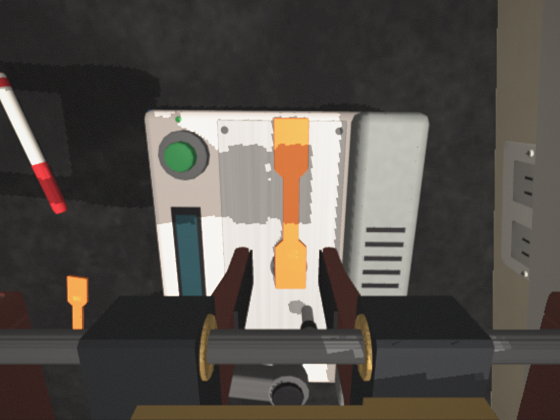

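```bash
python3 - <<'E'
from h import *
c=dict(np.load('pics/w7.npz'))
crop(c,245,220,335,300,8,'w7c')
E
```

```text
(no output)
```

View pics/w7c.png

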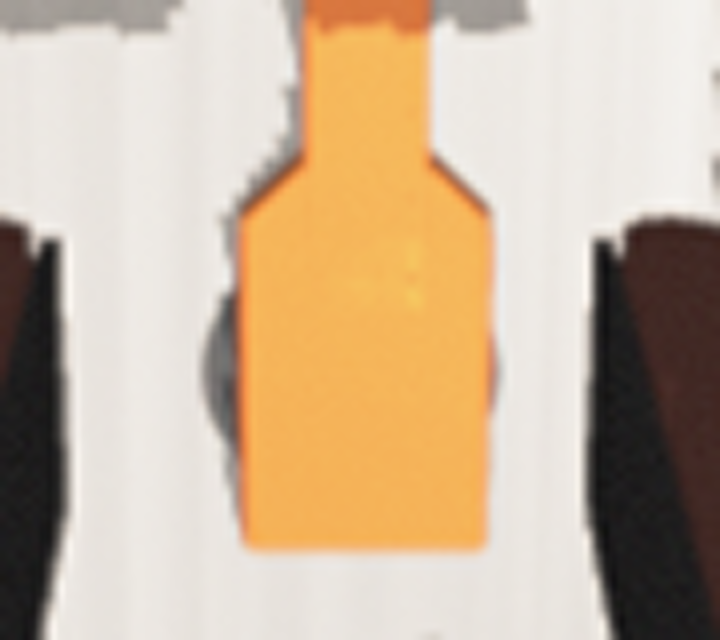

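The ring shows on both sides of the bar. The bar's end sits about 1.4 mm to +x and 1.5 mm to +y of the crystal centre, flat and released, which is close enough. That also confirms the first tester fit. Next is the press arm, which I'll push with closed fingers.

```bash
sed -i 's/^TP=.*/TP=[604.7,-116.6,-0.164]/' h.py; python3 - <<'E'
from h import *
print(W((-38,-130,165)))
plan(W((-38,-130,165)),TP[2],n=4)
E
```

```text
[ 545.98532166 -238.65157331  165.        ]
from [630.4 -63.6 160.4] to [ 546.  -238.7  165. ] rows 4
"travel": [[-0.186, -0.055, -0.004], [-0.186, -0.055, -0.004], [-0.186, -0.055, -0.004], [-0.186, -0.055, -0.005]] 
"dr": [[-0.001, 0.0, -0.0], [-0.001, 0.0, -0.0], [-0.001, 0.0, -0.0], [-0.001, 0.0, -0.0]]
```

Call:
send_rows:
  travel:
    - [-0.186,-0.055,-0.01]
    - [-0.186,-0.055,-0.01]
    - [-0.186,-0.055,-0.005]
    - [-0.17,-0.05,0]
    - [0,0,0]
  dr:
    - [0,0,0]
    - [0,0,0]
    - [0,0,0]
    - [0,0,0]
    - [0,0,0]
  claw: -1

```text
time: 9.48
ee_pos: [540.6, -236.1, 156.9]
ee_rot: [-2.38, -2.023, 0.017]
wrist_force: [0.6, 0.0, 0.2]
width: 0.3
```

```bash
python3 - <<'E'
from h import *
plan(W((-38,-130,72)),TP[2],n=2)
s,c=shot('wrist','w8')
s,c=shot('side','side8');crop(c,230,130,350,230,6,'cd8')
E
```

```text
from [ 540.6 -236.1  156.9] to [ 546.  -238.7   72. ] rows 2
"travel": [[-0.004, 0.015, 0.17], [-0.004, 0.013, 0.17]] 
"dr": [[-0.005, -0.001, 0.001], [-0.005, -0.001, 0.001]]
```

View pics/w8.png

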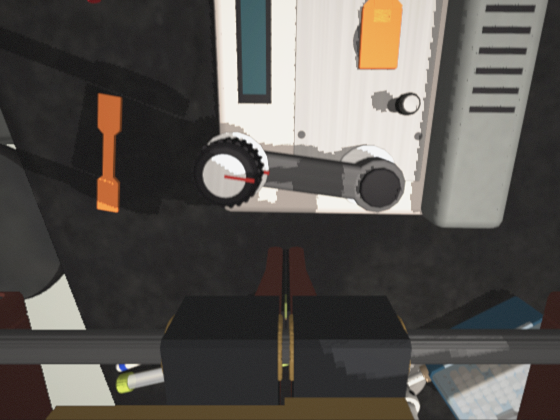

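View pics/cd8.png

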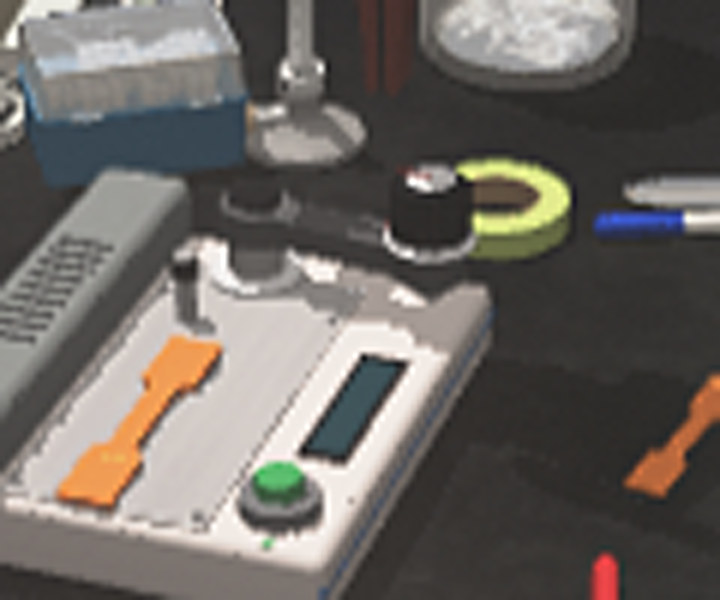

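The wrist view shows the arm pointing to the front, with the knob at (228,172) and the pivot at (380,187). A burette-type stand and a blue box sit off to the right. I'll check their clearance from the gripper body.

```bash
python3 - <<'E'
from h import *
D=dict(np.load('pics/side8.npz'));S=dict(np.load('pics/scene1.npz'));w=dict(np.load('pics/w8.npz'))
inv=lambda P:np.array([np.cos(TP[2])*(P[0]-TP[0])+np.sin(TP[2])*(P[1]-TP[1]),-np.sin(TP[2])*(P[0]-TP[0])+np.cos(TP[2])*(P[1]-TP[1])])
for n,c,uv,z in(('stand base',D,(281,154),5),('stand base',S,(327,133),5),('box corner',D,(237,160),0),('box corner S',S,(318,137),0)):
    p=ray(c,uv,z)[0];print(n,p,inv(p))
k=ray(w,(226,178),130)[0];v=ray(w,(380,187),94)[0]
print('knob',inv(k),'piv',inv(v)); d=inv(k)-np.array([20,-100]);print(np.arctan2(-d[0],d[1]))
d=inv(k)-inv(v);print(np.arctan2(-d[0],d[1]),np.hypot(*d))
print('stand top: ', [ (z,inv(ray(S,(330,96),z)[0]),inv(ray(dict(np.load('pics/side1.npz')),(281,108),z)[0])) for z in(100,150,200)])
E
```

```text
stand base [ 620.14123163 -447.46704603    5.        ] [  69.25332606 -323.90648436]
stand base [ 624.405301   -460.95650148    5.        ] [  75.66254779 -336.51876302]
box corner [ 767.78853496 -388.94018237    0.        ] [ 205.36407777 -242.05916784]
box corner S [ 645.71781912 -433.05183289    0.        ] [  92.13321808 -305.5089101 ]
knob [-78.90231757 -85.9949743 ] piv [ 20.34824268 -98.40118751]
1.4301269532419374
1.4464423919084228 100.02293655109341
stand top:  [(100, array([ 117.26303163, -406.75624902]), array([ 132.02370213, -507.90209763])), (150, array([  81.83059647, -347.10832584]), array([  91.67419747, -393.52758305])), (200, array([  46.39816132, -287.46040267]), array([  51.32469281, -279.15306847]))]
```

Call:
send_rows:
  travel:
    - [-0.004,0.015,0.15]
    - [-0.004,0.008,0.15]
    - [0,0,0.02]
    - [0,0,0]
  dr:
    - [-0.005,0,0]
    - [-0.005,0,0]
    - [0,0,0]
    - [0,0,0]

```text
time: 10.07
ee_pos: [548.6, -230.8, 74.5]
ee_rot: [-2.383, -2.04, -0.008]
wrist_force: [0.4, -0.2, 0.1]
width: 0.9
```

```bash
cat >>h.py <<'E'
def inv(P): return np.array([np.cos(TP[2])*(P[0]-TP[0])+np.sin(TP[2])*(P[1]-TP[1]),-np.sin(TP[2])*(P[0]-TP[0])+np.cos(TP[2])*(P[1]-TP[1])])
E
python3 - <<'E'
from h import *
s=r.read_state();print(inv(s['ee_pos']),s['ee_pos'][2],s['time'])
# arc waypoints of pusher centre: radius 55 on beam, offset 12+12
off=25
p=inv(s['ee_pos'])
M=R.from_rotvec(s['ee_rot']).as_matrix();print(np.arctan2(M[1,1],M[0,1]))
for th in [1.4,1.2,1.0,.8,.6,.4,.2,0]:
    q=np.array([20,-100])+55*np.array([-np.sin(th),np.cos(th)])-off*np.array([np.cos(th),np.sin(th)])
    d=q-p;p=q;print(th,q.round(1),'tool travel',(d[1]/250).round(3),(d[0]/250).round(3))
E
```

```text
[ -36.75153487 -121.80942601] 74.48779162804728 10.075
-0.15477994665252917
1.4 [ -38.4 -115.3] tool travel 0.026 -0.007
1.2 [ -40.3 -103.4] tool travel 0.048 -0.007
1.0 [-39.8 -91.3] tool travel 0.048 0.002
0.8 [-36.9 -79.6] tool travel 0.047 0.012
0.6 [-31.7 -68.7] tool travel 0.044 0.021
0.4 [-24.4 -59.1] tool travel 0.039 0.029
0.2 [-15.4 -51.1] tool travel 0.032 0.036
0 [ -5. -45.] tool travel 0.024 0.042
```

Call:
send_rows:
  travel:
    - [0.026,-0.007,0.012]
    - [0.048,-0.007,0]
    - [0.048,0.002,0]
    - [0.047,0.012,0]
  dr:
    - [0,0,0.004]
    - [0,0,0]
    - [0,0,0]
    - [0,0,0]

```text
time: 10.58
ee_pos: [557.7, -192.2, 75.5]
ee_rot: [2.389, 2.03, 0.003]
wrist_force: [-1.8, -5.7, -2.3]
width: 0.6
```

```bash
python3 - <<'E'
from h import *
s=r.read_state();print(inv(s['ee_pos']),s['ee_pos'][2],s['wrist_force'])
s,c=shot('scene','s9');crop(c,230,130,350,230,6,'cs9')
E
```

```text
[-34.01980573 -82.27060859] 75.46568526247943 [-1.80311394 -5.69562732 -2.2932283 ]
```

View pics/cs9.png

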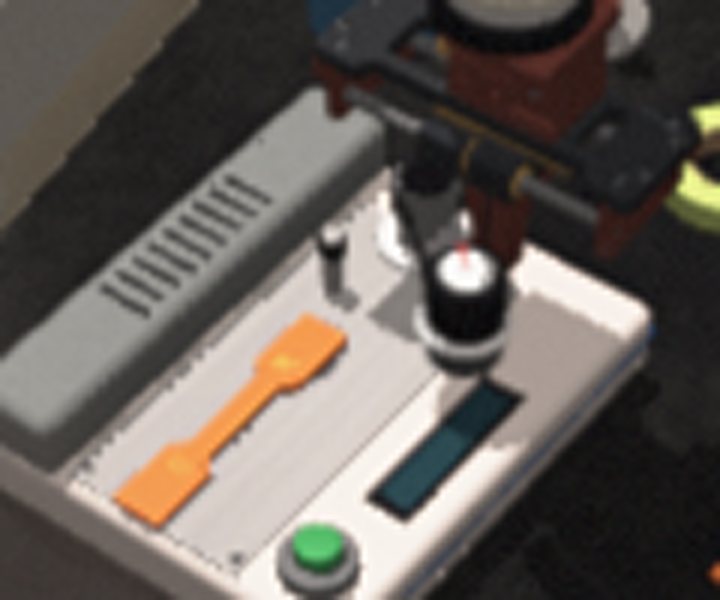

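Call:
send_rows:
  travel:
    - [0.044,0.015,0.006]
    - [0.04,0.024,0.004]
    - [0.036,0.032,0]
  dr:
    - [0,0,0]
    - [0,0,0]
    - [0,0,0]

```text
time: 11.0
ee_pos: [579.8, -165.5, 75.8]
ee_rot: [2.386, 2.029, -0.002]
wrist_force: [-4.4, -2.3, -1.1]
width: 0.6
```

```bash
python3 - <<'E'
from h import *
s=r.read_state();print(inv(s['ee_pos']),s['ee_pos'][2],s['wrist_force'])
s,c=shot('scene','s10');crop(c,230,130,350,230,6,'cs10')
E
```

```text
[-16.56598388 -52.29581473] 75.8201916754837 [-4.4355271 -2.2977365 -1.1233452]
```

View pics/cs10.png

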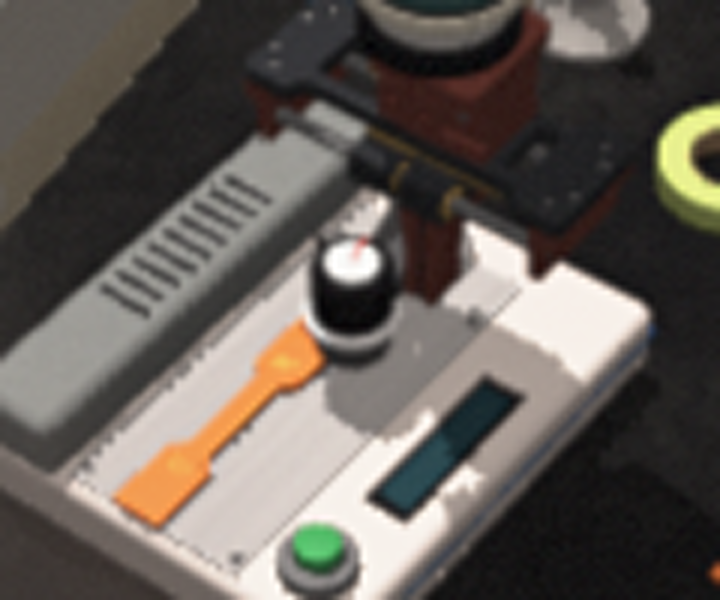

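Call:
send_rows:
  travel:
    - [0.018,0.032,0]
    - [0.008,0.03,0]
    - [0,0.025,0]
  dr:
    - [0,0,0]
    - [0,0,0]
    - [0,0,0]

```text
time: 11.42
ee_pos: [595.9, -159.9, 76.2]
ee_rot: [-2.39, -2.036, 0.015]
wrist_force: [-23.0, -0.1, 18.7]
width: 0.4
```

```bash
python3 - <<'E'
from h import *
s=r.read_state();print(inv(s['ee_pos']),s['ee_pos'][2],s['wrist_force'])
E
```

```text
[ -1.58194737 -44.16048074] 76.21650426547646 [-23.03923177  -0.11496936  18.68051472]
```

The force rose to 23 N, so the arm is at its stop. Backing off, then up.

Call:
send_rows:
  travel:
    - [0,-0.06,0]
    - [0,-0.04,-0.03]
    - [0,0,-0.18]
    - [0,0,-0.15]
    - [0,0,0]
  dr:
    - [0,0,0]
    - [0,0,0]
    - [0,0,0]
    - [0,0,0]
    - [0,0,0]

```text
time: 12.05
ee_pos: [575.3, -155.3, 172.3]
ee_rot: [2.39, 2.033, -0.004]
wrist_force: [-0.2, 0.2, 0.5]
width: 0.5
```

```bash
python3 - <<'E'
from h import *
s=r.read_state();print(inv(s['ee_pos']),s['ee_pos'][2],s['wrist_force'],s['joints'])
s,c=shot('wrist','w11');s,d=shot('side','d11');crop(d,230,140,310,210,8,'cd11')
E
```

```text
[-22.71206371 -42.95917663] 172.33400582932862 [-0.24321929  0.15454778  0.47457488] [-0.37686738  0.40007622  1.58052438 -0.00449313  1.15826979 -0.21402281]
```

View pics/w11.png

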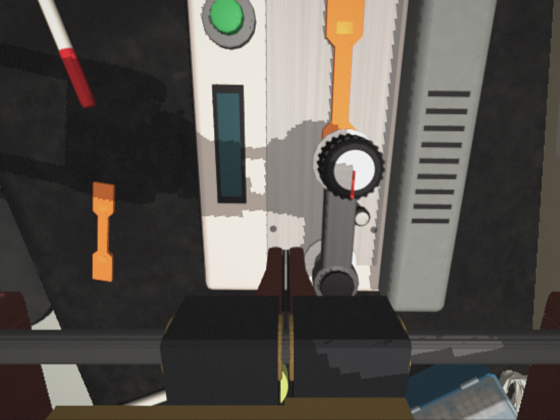

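View pics/cd11.png

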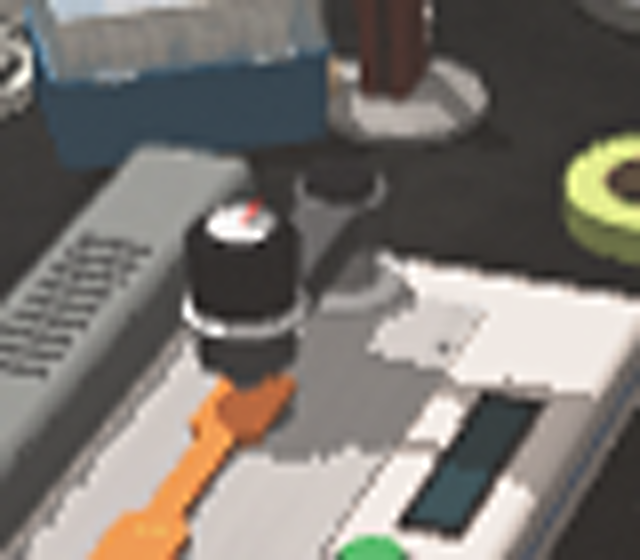

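The arm's beam lies against the post, and the knob stands over the bar's end with its red line pointing back towards the pivot. Now I'll measure the knob axis.

```bash
python3 - <<'E'
from h import *
w=dict(np.load('pics/w11.npz'));d=dict(np.load('pics/d11.npz'))
crop(w,300,110,400,230,5,'w11c',proj(w,[W((20,0,130)),W((20,0,98)),W((20,-100,94))]))
crop(d,240,150,280,200,12,'d11c',proj(d,[W((20,0,130)),W((20,0,98)),W((20,-100,94))]))
plan(W((20,0,165)),0.9)
E
```

```text
from [ 573.  -154.5  169.1] to [ 624.4 -119.9  165. ] rows 7
"travel": [[0.024, 0.026, 0.002], [0.02, 0.029, 0.002], [0.015, 0.032, 0.002], [0.01, 0.034, 0.002], [0.005, 0.035, 0.002], [-0.0, 0.035, 0.002], [-0.005, 0.035, 0.002]] 
"dr": [[-0.0, 0.0, -0.076], [-0.0, 0.0, -0.076], [-0.0, 0.0, -0.076], [-0.0, 0.0, -0.076], [-0.0, 0.0, -0.076], [-0.0, 0.0, -0.076], [-0.0, 0.0, -0.076]]
```

View pics/w11c.png

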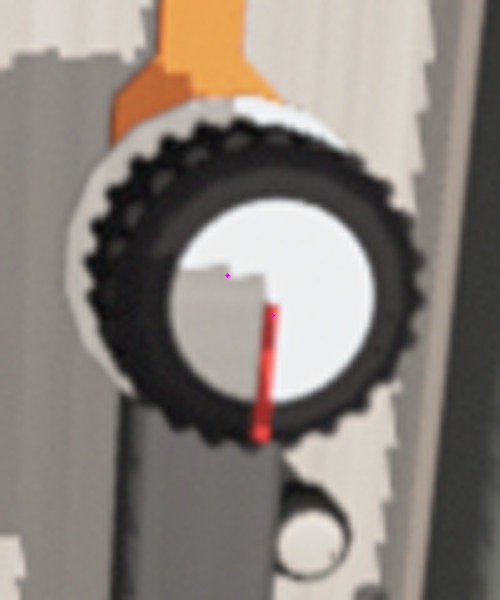

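View pics/d11c.png

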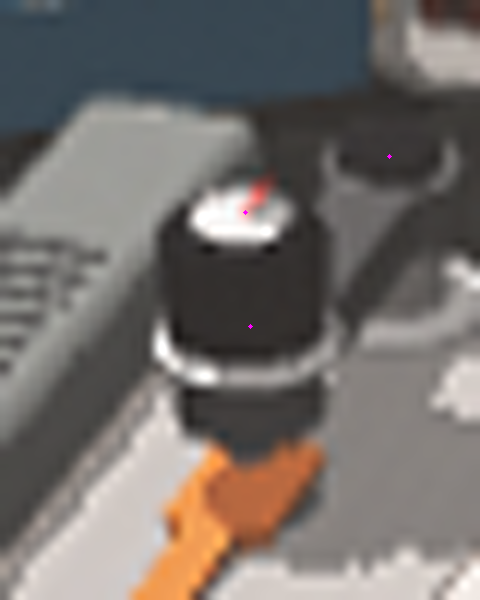

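Both views agree that the knob axis is at tester (20,0), within 2 mm. Moving over it with the last joint pre-turned.

Call:
send_rows:
  travel:
    - [0.024,0.026,0]
    - [0.02,0.029,0]
    - [0.015,0.032,0]
    - [0.01,0.034,0]
    - [0.005,0.035,0]
    - [0,0.03,0]
    - [-0.005,0.02,0]
    - [0,0,0]
  dr:
    - [0,0,-0.076]
    - [0,0,-0.076]
    - [0,0,-0.076]
    - [0,0,-0.076]
    - [0,0,-0.076]
    - [0,0,-0.076]
    - [0,0,-0.076]
    - [0,0,0]
  claw: 0.4

```text
time: 13.15
ee_pos: [614.8, -118.8, 154.9]
ee_rot: [-0.975, -2.962, 0.003]
wrist_force: [0.1, -0.1, -0.3]
width: 61.0
```

```bash
python3 - <<'E'
from h import *
s=r.read_state();print(inv(s['ee_pos']),s['ee_pos'][2],s['joints'][5],s['width'])
s,w=shot('wrist','w12');crop(w,190,200,390,350,4,'w12c',proj(w,[W((20,0,130)),s['ee_pos']-[0,0,0]]))
plan(W((20,0,135)),0.9)
E
```

```text
[10.32638968 -0.50894573] 154.90567426856515 -1.234604100700448 61.006226578639584
from [ 614.4 -118.8  154.8] to [ 624.4 -119.9  135. ] rows 1
"travel": [[-0.036, 0.021, 0.078]] 
"dr": [[-0.005, -0.011, 0.017]]
```

View pics/w12c.png

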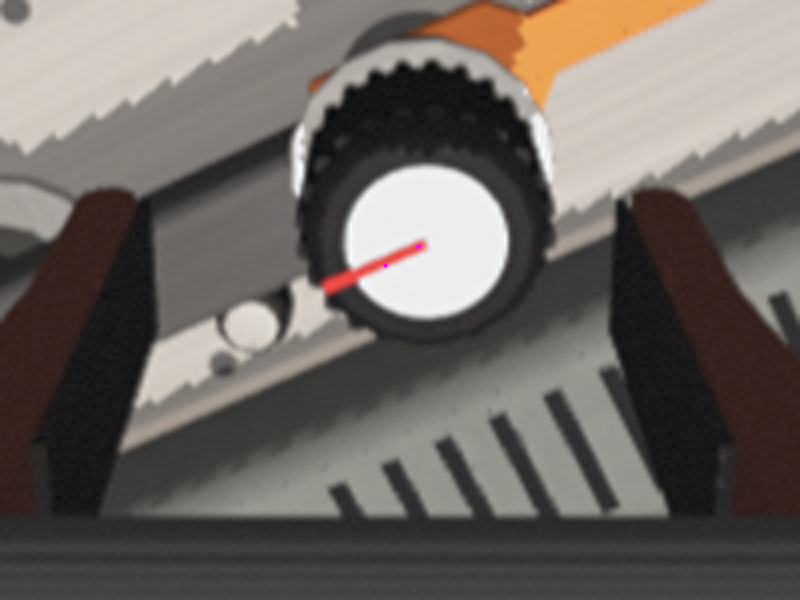

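Call:
send_rows:
  travel:
    - [-0.036,0.022,0.03]
    - [0,0,0.02]
    - [0,0,0]
  dr:
    - [-0.005,-0.011,0]
    - [0,0,0]
    - [0,0,0]

```text
time: 13.58
ee_pos: [623.1, -119.7, 139.9]
ee_rot: [-0.995, -2.977, -0.001]
wrist_force: [-0.9, -0.4, 0.2]
width: 61.2
```

```bash
python3 - <<'E'
from h import *
plan(np.array([625,-119.3,103]),0.92,n=1)
E
```

```text
from [ 623.1 -119.7  139.9] to [ 625.  -119.3  103. ] rows 1
"travel": [[-0.005, 0.006, 0.148]] 
"dr": [[-0.0, -0.001, 0.003]]
```

Call:
send_rows:
  travel:
    - [-0.006,0.006,0.07]
    - [0,0,0.05]
    - [0,0,0.015]
    - [0,0,0]
  dr:
    - [0,0,0]
    - [0,0,0]
    - [0,0,0]
    - [0,0,0]

```text
time: 14.08
ee_pos: [624.4, -119.3, 103.3]
ee_rot: [-0.997, -2.974, -0.0]
wrist_force: [0.4, 0.7, 0.4]
width: 61.5
```

```bash
python3 - <<'E'
from h import *
plan(np.array([625,-119.3,103]),0.92,n=1)
E
```

```text
from [ 624.4 -119.3  103.3] to [ 625.  -119.3  103. ] rows 1
"travel": [[-0.002, 0.002, 0.001]] 
"dr": [[-0.001, -0.002, 0.002]]
```

Well centred. Closing on the knob.

Call:
send_rows:
  travel:
    - [0,0,0]
    - [0,0,0]
    - [0,0,0]
    - [0,0,0]
  dr:
    - [0,0,0]
    - [0,0,0]
    - [0,0,0]
    - [0,0,0]
  claw: -1
  grip_force: 30

```text
time: 14.58
ee_pos: [625.3, -118.7, 104.1]
ee_rot: [-0.997, -2.976, -0.003]
wrist_force: [0.3, -0.7, -2.6]
width: 38.5
```

```bash
python3 - <<'E'
from h import *
s=r.read_state();print(s['joints'],s['moment'],s['width'],s['ee_pos'],s['wrist_force'])
E
```

```text
[-0.29704173  0.52998265  1.54696914  0.00193472  1.06747727 -1.22208048] [-0.14467903 -0.03215957  0.03467617] 38.51930869523495 [ 625.3258878  -118.67945511  104.07581518] [ 0.29221423 -0.71112609 -2.62313572]
```

Call:
send_rows:
  travel:
    - [0,0,0]
    - [0,0,0]
    - [0,0,0]
    - [0,0,0]
    - [0,0,0]
    - [0,0,0]
    - [0,0,0]
    - [0,0,0]
  dr:
    - [0,0,0.08]
    - [0,0,0.08]
    - [0,0,0.08]
    - [0,0,0.08]
    - [0,0,0.08]
    - [0,0,0.08]
    - [0,0,0.08]
    - [0,0,0.08]

```text
time: 15.58
ee_pos: [624.1, -119.0, 104.1]
ee_rot: [-2.612, -1.739, 0.005]
wrist_force: [0.7, 0.4, -1.1]
width: 38.6
```

```bash
python3 - <<'E'
from h import *
s=r.read_state();print(s['joints'],s['moment'],s['width'],s['ee_pos'],inv(s['ee_pos']),s['wrist_force'])
s,d=shot('side','d13');crop(d,225,135,295,205,8,'cd13')
E
```

```text
[-2.97043662e-01  5.29543148e-01  1.54787598e+00 -5.00180041e-05
  1.06873588e+00  9.89403833e-02] [0.17946484 0.02702043 0.02722735] 38.598896239218895 [ 624.14252067 -119.01188965  104.06165271] [19.57542232  0.7947721 ] [ 0.72863271  0.35367885 -1.13942999]
```

View pics/cd13.png

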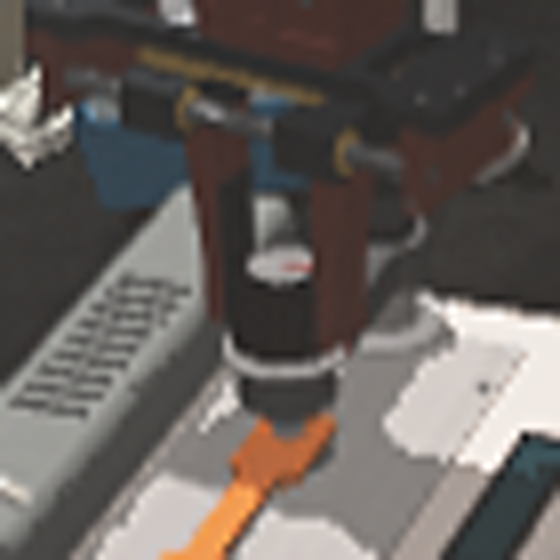

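Call:
send_rows:
  travel:
    - [0,0,0]
    - [0,0,0]
    - [0,0,0]
  dr:
    - [0,0,0.07]
    - [0,0,0.07]
    - [0,0,0.07]

```text
time: 16.0
ee_pos: [623.8, -118.8, 104.1]
ee_rot: [-2.924, -1.14, 0.006]
wrist_force: [0.1, 1.4, -0.4]
width: 38.7
```

```bash
python3 - <<'E'
from h import *
s=r.read_state();print(s['joints'][[0,5]],s['joint_torque'].round(2),s['moment'],s['width'],inv(s['ee_pos']),s['ee_pos'][2],s['wrist_force'])
s,d=shot('side','d14');crop(d,245,155,280,195,14,'cd14')
E
```

```text
[-0.29692745  0.53024769] [-9.000e-01 -5.892e+01 -2.344e+01 -4.100e-01  1.000e-02 -1.470e+00] [ 0.2242064  -0.0034104   0.00485164] 38.665108215434365 [19.20235162  0.97981102] 104.09481174609313 [ 0.05497172  1.40529356 -0.35584325]
```

View pics/cd14.png

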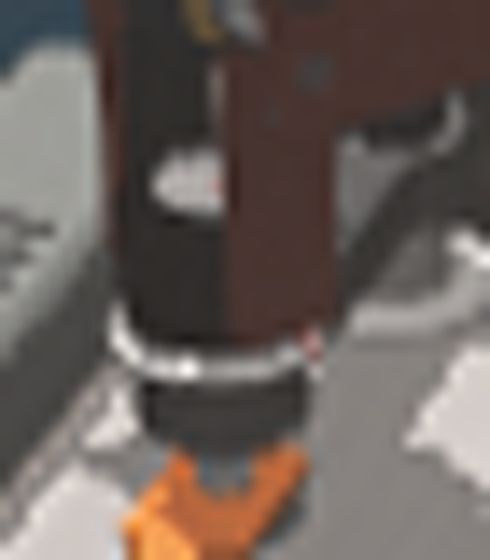

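The ring's red mark is now in view at about (312,345) of the crop. I'll track its angle against the knob's turn.

```bash
cat >>h.py <<'E'
def ring(names=('side','scene')):
    s=r.read_state();print('t',s['time'],'j6',s['joints'][5].round(3),'moment',s['moment'].round(3),'F',s['wrist_force'].round(1),'tcp',inv(s['ee_pos']).round(1),s['ee_pos'][2].round(1))
    for n in names:
        s,c=shot(n,f'{n}_r{int(s["time"]*1000)}')
        best=[]
        im=c['pixels'].astype(int);ctr=W((20,0,97))
        for a in np.arange(-180,180,3):
            q=[W((20+rr*np.cos(np.deg2rad(a)),rr*np.sin(np.deg2rad(a)),z)) for rr in(21.5,23.5) for z in(95.5,97)]
            uv=proj(c,q);v=max((lambda p:p[0]-max(p[1],p[2]))(cv2.getRectSubPix(c['pixels'],(1,1),(float(x),float(y)))[0,0].astype(int)) for x,y in uv)
            best.append((v,a))
        print(n,sorted(best)[::-1][:5])
E
python3 -c "
from h import *
ring()"
```

```text
t 16.05 j6 0.536 moment [ 0.279  0.034 -0.024] F [ 1.4  1.9 -1.3] tcp [19.2  1. ] 104.1
side [(np.int64(37), np.int64(174)), (np.int64(36), np.int64(165)), (np.int64(35), np.int64(171)), (np.int64(35), np.int64(168)), (np.int64(32), np.int64(177))]
scene [(np.int64(36), np.int64(171)), (np.int64(36), np.int64(168)), (np.int64(35), np.int64(174)), (np.int64(32), np.int64(177)), (np.int64(31), np.int64(165))]
```

Call:
send_rows:
  travel:
    - [0,0,0]
    - [0,0,0]
  dr:
    - [0,0,0.06]
    - [0,0,0.04]

```text
time: 16.4
ee_pos: [623.6, -118.6, 104.1]
ee_rot: [-3.019, -0.857, 0.007]
wrist_force: [1.3, 1.7, -0.8]
width: 38.8
```

```bash
python3 -c "
from h import *
ring()"
```

```text
t 16.4 j6 0.72 moment [0.164 0.013 0.071] F [ 1.3  1.7 -0.8] tcp [19.   1.1] 104.1
side [(np.int64(48), np.int64(153)), (np.int64(47), np.int64(159)), (np.int64(46), np.int64(156)), (np.int64(43), np.int64(150)), (np.int64(41), np.int64(162))]
scene [(np.int64(36), np.int64(156)), (np.int64(33), np.int64(159)), (np.int64(32), np.int64(153)), (np.int64(27), np.int64(-93)), (np.int64(26), np.int64(6))]
```

Call:
send_rows:
  travel:
    - [0,0,0]
    - [0,0,0]
  dr:
    - [0,0,0.06]
    - [0,0,0.05]

```text
time: 16.75
ee_pos: [623.6, -118.5, 104.1]
ee_rot: [-3.094, -0.529, 0.008]
wrist_force: [-0.1, 1.8, -0.1]
width: 38.2
```

```bash
python3 -c "
from h import *
ring()"
```

```text
t 16.75 j6 0.935 moment [0.363 0.062 0.109] F [-0.1  1.8 -0.1] tcp [18.9  1.2] 104.1
side [(np.int64(40), np.int64(147)), (np.int64(39), np.int64(150)), (np.int64(38), np.int64(144)), (np.int64(27), np.int64(141)), (np.int64(26), np.int64(153))]
scene [(np.int64(31), np.int64(141)), (np.int64(29), np.int64(144)), (np.int64(27), np.int64(147)), (np.int64(27), np.int64(-3)), (np.int64(26), np.int64(0))]
```

Call:
send_rows:
  travel:
    - [0,0,0]
    - [0,0,0]
  dr:
    - [0,0,0.06]
    - [0,0,0.05]

```text
time: 17.1
ee_pos: [623.6, -118.2, 104.2]
ee_rot: [-3.133, -0.197, 0.008]
wrist_force: [0.7, 2.0, -1.3]
width: 38.2
```

```bash
python3 -c "
from h import *
ring()"
```

```text
t 17.1 j6 1.148 moment [0.361 0.014 0.053] F [ 0.7  2.  -1.3] tcp [18.9  1.5] 104.2
side [(np.int64(74), np.int64(138)), (np.int64(59), np.int64(141)), (np.int64(55), np.int64(135)), (np.int64(37), np.int64(144)), (np.int64(35), np.int64(132))]
scene [(np.int64(50), np.int64(141)), (np.int64(47), np.int64(138)), (np.int64(43), np.int64(135)), (np.int64(36), np.int64(132)), (np.int64(35), np.int64(144))]
```

Call:
send_rows:
  travel:
    - [0,0,0]
    - [0,0,0]
  dr:
    - [0,0,0.06]
    - [0,0,0.05]

```text
time: 17.45
ee_pos: [623.5, -118.0, 104.2]
ee_rot: [-3.136, 0.137, 0.009]
wrist_force: [0.2, 1.7, -0.7]
width: 38.7
```

```bash
python3 -c "
from h import *
ring()"
```

```text
t 17.45 j6 1.361 moment [0.457 0.063 0.01 ] F [ 0.2  1.7 -0.7] tcp [18.8  1.7] 104.2
side [(np.int64(76), np.int64(138)), (np.int64(60), np.int64(141)), (np.int64(51), np.int64(135)), (np.int64(37), np.int64(144)), (np.int64(22), np.int64(-21))]
scene [(np.int64(52), np.int64(141)), (np.int64(45), np.int64(138)), (np.int64(41), np.int64(-42)), (np.int64(41), np.int64(-45)), (np.int64(38), np.int64(135))]
```

Call:
send_rows:
  travel:
    - [0,0,0]
    - [0,0,0]
  dr:
    - [0,0,0.06]
    - [0,0,0.05]

```text
time: 17.8
ee_pos: [623.6, -117.8, 104.2]
ee_rot: [-3.104, 0.468, 0.009]
wrist_force: [0.5, 1.4, -0.8]
width: 38.3
```

```bash
python3 -c "
from h import *
ring()"
```

```text
t 17.8 j6 1.573 moment [ 0.425 -0.037  0.097] F [ 0.5  1.4 -0.8] tcp [18.9  1.9] 104.2
side [(np.int64(64), np.int64(138)), (np.int64(52), np.int64(141)), (np.int64(42), np.int64(135)), (np.int64(36), np.int64(144)), (np.int64(23), np.int64(15))]
scene [(np.int64(64), np.int64(-42)), (np.int64(60), np.int64(141)), (np.int64(56), np.int64(-45)), (np.int64(53), np.int64(-39)), (np.int64(50), np.int64(-36))]
```

```bash
python3 - <<'E'
from h import *
s,w=shot('wrist','w15');crop(w,190,180,390,330,4,'w15c',proj(w,[W((20,0,130))]))
E
```

```text
(no output)
```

View pics/w15.png

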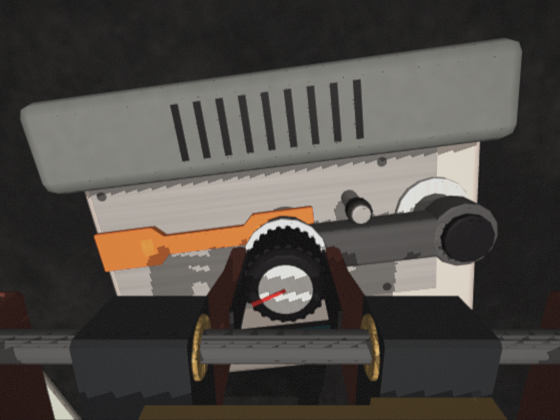

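The red line lies at the same angle in the gripper as when I gripped (24° against 25°), so the knob turned the whole 2.8 rad with the fingers. The ring stopped at about 139° while the knob went at least 0.43 rad further. That puts the slip near 0.5 rad, past the first crest, so one click. Letting go of the knob.

Call:
send_rows:
  travel:
    - [0,0,0]
    - [0,0,0]
    - [0,0,0]
  dr:
    - [0,0,0]
    - [0,0,0]
    - [0,0,0]
  claw: 0.4

```text
time: 18.32
ee_pos: [623.8, -119.0, 104.5]
ee_rot: [-3.108, 0.453, 0.008]
wrist_force: [0.3, -0.2, 0.4]
width: 60.5
```

Call:
send_rows:
  travel:
    - [0,0,-0.1]
    - [0,0,-0.15]
    - [0,0,-0.05]
    - [0,0,0]
  dr:
    - [0,0,0]
    - [0,0,0]
    - [0,0,0]
    - [0,0,0]

```text
time: 18.82
ee_pos: [623.4, -119.5, 180.2]
ee_rot: [-3.109, 0.449, 0.011]
wrist_force: [0.2, 0.3, -0.5]
width: 61.9
```

```bash
python3 - <<'E'
from h import *
ring()
s,w=shot('wrist','w16');crop(w,190,130,390,280,4,'w16c')
s,d=shot('side','d16');crop(d,215,145,305,220,8,'cd16')
S=shot('scene','s16')[1]
print('key scene/side', inv(ray(dict(np.load('pics/scene1.npz')),((364.5)/5-.5+210,455.5/5-.5+130),60)[0]))
E
```

```text
t 18.825 j6 1.561 moment [ 0.026  0.131 -0.037] F [ 0.2  0.3 -0.5] tcp [18.9  0.2] 180.2
side [(np.int64(40), np.int64(147)), (np.int64(39), np.int64(150)), (np.int64(37), np.int64(144)), (np.int64(28), np.int64(153)), (np.int64(25), np.int64(141))]
scene [(np.int64(98), np.int64(-42)), (np.int64(71), np.int64(-45)), (np.int64(69), np.int64(-39)), (np.int64(46), np.int64(144)), (np.int64(45), np.int64(147))]
key scene/side [-62.30866232  98.59625582]
```

View pics/w16.png

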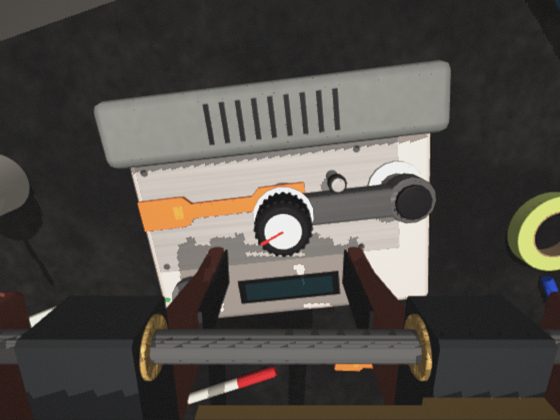

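View pics/cd16.png

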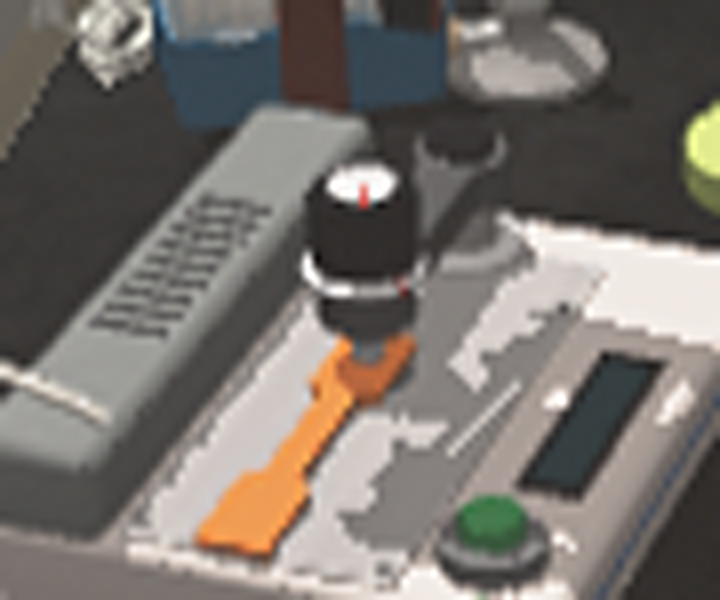

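After release the ring reads about 146° where it read 139° before. The screw may have eased back, or this may be a viewing error. I'll compare the knob line's true angle in the pictures from before and after.

```bash
python3 - <<'E'
from h import *
import glob
for n,box in(('w12',(190,200,390,350)),('w15',(240,255,330,325)),('w16',(240,195,330,275))):
    w=dict(np.load(f'pics/{n}.npz'));im=w['pixels'].astype(int);u0,v0,u1,v1=box
    m=np.zeros(im.shape[:2],bool);sub=im[v0:v1,u0:u1];m[v0:v1,u0:u1]=(sub[...,0]-np.maximum(sub[...,1],sub[...,2])>80)
    v,u=np.nonzero(m);P=ray(w,np.c_[u,v],130)[:,:2];c=P.mean(0);V=np.linalg.svd(P-c)[2][0]
    # top disc centre
    a=np.rad2deg(np.arctan2(V[1],V[0])-TP[2]);T=w['T'];yaw=np.rad2deg(np.arctan2(T[1,0],T[0,0])-TP[2])
    print(n,len(u),'line angle tester (mod180)',a%180,'tool y angle',yaw,'rel',(a-yaw)%180, 'centroid',inv(c))
print(sorted(glob.glob('pics/s*_r*.npz')))
E
cd pics; python3 - <<'E'
import sys;sys.path.insert(0,'..')
from h import *
L=['side_r17800','side_r18825']
import glob
ims=[]
for f in sorted(glob.glob('side_r*.npz'))[-3:]:
    c=dict(np.load(f));ims.append(cv2.resize(c['pixels'][155:195,245:280,::-1],None,fx=7,fy=7,interpolation=3));print(f)
cv2.imwrite('cmp.png',np.hstack(ims))
E
```

```text
w12 259 line angle tester (mod180) 126.47129986436101 tool y angle 63.01342963765569 rel 63.457870226705325 centroid [ 2.01560094 14.93797176]
w15 119 line angle tester (mod180) 108.13844257126257 tool y angle -97.64512931668659 rel 25.783571887949165 centroid [16.54464656  9.92770257]
w16 236 line angle tester (mod180) 23.537332055000036 tool y angle -97.01926909605481 rel 120.55660115105485 centroid [34.36901236 18.55195734]
['pics/scene_r16050.npz', 'pics/scene_r16400.npz', 'pics/scene_r16750.npz', 'pics/scene_r17100.npz', 'pics/scene_r17450.npz', 'pics/scene_r17800.npz', 'pics/scene_r18825.npz', 'pics/side_r16050.npz', 'pics/side_r16400.npz', 'pics/side_r16750.npz', 'pics/side_r17100.npz', 'pics/side_r17450.npz', 'pics/side_r17800.npz', 'pics/side_r18825.npz']
side_r17450.npz
side_r17800.npz
side_r18825.npz
```

View pics/cmp.png

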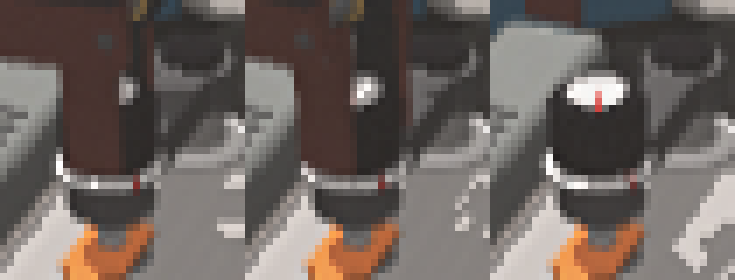

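```bash
python3 - <<'E'
from h import *
for n,box in(('w12',(265,250,302,280)),('w15',(245,282,292,310)),('w16',(258,226,290,250))):
    w=dict(np.load(f'pics/{n}.npz'));im=w['pixels'].astype(int);u0,v0,u1,v1=box
    m=np.zeros(im.shape[:2],bool);sub=im[v0:v1,u0:u1];m[v0:v1,u0:u1]=(sub[...,0]-np.maximum(sub[...,1],sub[...,2])>60)&(abs(sub[...,1]-sub[...,2])<30)
    v,u=np.nonzero(m);P=ray(w,np.c_[u,v],130)[:,:2];c=P.mean(0);V=np.linalg.svd(P-c)[2][0]
    T=w['T'];a=np.rad2deg(np.arctan2(V[1],V[0])-TP[2]);yaw=np.rad2deg(np.arctan2(T[1,0],T[0,0])-TP[2])
    ic=inv(c);print(n,len(u),'line',a%180,'from centre',np.rad2deg(np.arctan2(ic[1],ic[0]-20)),'rel tool',(a-yaw)%180,ic)
E
```

```text
w12 93 line 88.55363895984016 from centre -91.17656834772185 rel tool 25.540209322184467 [19.82615404 -8.46465048]
w15 142 line 108.65505700000064 from centre 109.43940497639156 rel tool 26.300186316687245 [16.32993444 10.39888331]
w16 78 line 114.22113972960429 from centre 113.45562668959684 rel tool 31.240408825659102 [15.35538052 10.70455686]
```

The knob and screw both turned back about 0.1 rad on release. This fits the screw backdriving until its friction holds: 20 N × 3 mm/rad is 0.06 N m, against 0.04 N m of friction, leaving about 13 N. The slip is unchanged and the foot is still down. Next, locate the key.

```bash
python3 - <<'E'
from h import *
def green(c,box):
    u0,v0,u1,v1=box;h=cv2.cvtColor(c['pixels'],cv2.COLOR_RGB2HSV)[v0:v1,u0:u1]
    m=(h[...,0]>50)&(h[...,0]<75)&(h[...,1]>110)&(h[...,2]>70);v,u=np.nonzero(m);return len(u),(u.min()+u0,u.max()+u0,v.min()+v0,v.max()+v0),np.array([u.mean()+u0,v.mean()+v0])
o=[]
for f,b in(('scene1',(272,212,294,228)),('side1',(265,202,290,218)),('w7',(150,130,212,190)),('w3',(120,120,185,185))):
    c=dict(np.load(f'pics/{f}.npz'));g=green(c,b);print(f,g)
    o.append((c,g[2]))
    for z in(54,58,62,66):print(z,inv(ray(c,g[2],z)[0]).round(1),end=' ')
    print()
c=dict(np.load('pics/side_r18825.npz'));crop(c,260,195,295,222,20,'key')
E
```

```text
scene1 (45, (np.int64(279), np.int64(286), np.int64(218), np.int64(224)), array([282.57777778, 220.95555556]))
54 [-60.5  95.6] 58 [-62.5  98.1] 62 [-64.4 100.5] 66 [-66.4 103. ] 
side1 (25, (np.int64(273), np.int64(279), np.int64(207), np.int64(211)), array([276.  , 209.16]))
54 [-58.9  86.1] 58 [-61.   91.7] 62 [-63.1  97.4] 66 [-65.1 103. ] 
w7 (730, (np.int64(164), np.int64(195), np.int64(142), np.int64(171)), array([179.70958904, 156.34109589]))
54 [-68.5 101.1] 58 [-67.2 101.6] 62 [-65.9 102.1] 66 [-64.6 102.6] 
w3 (921, (np.int64(133), np.int64(167), np.int64(131), np.int64(164)), array([149.98914224, 147.1009772 ]))
54 [-69.6 101.8] 58 [-68.  102.2] 62 [-66.4 102.6] 66 [-64.8 102.9]
```

View pics/key.png

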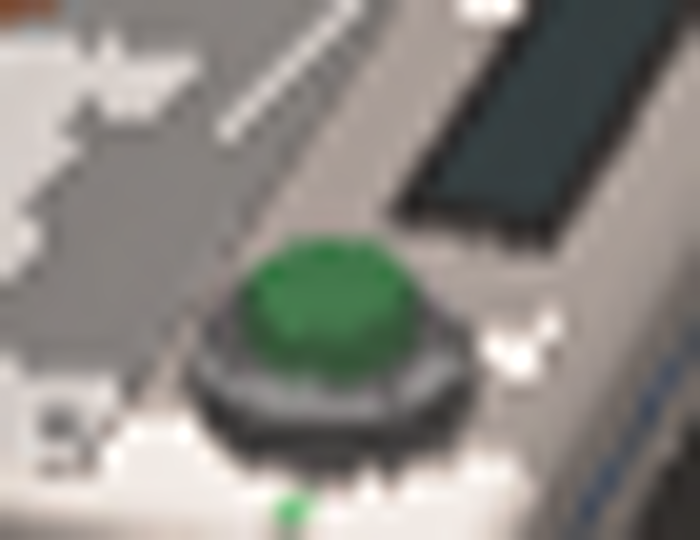

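```bash
python3 - <<'E'
from h import *
s=r.read_state();M=R.from_rotvec(s['ee_rot']).as_matrix();yaw=np.arctan2(M[1,1],M[0,1])
print(W((-65,102,0)))
plan(W((-65,102,150)),yaw,n=4)
E
```

```text
[557.22527729  -5.35634533   0.        ]
from [ 622.2 -119.1  178.4] to [557.2  -5.4 150. ] rows 4
"travel": [[-0.094, -0.091, 0.029], [-0.094, -0.091, 0.029], [-0.094, -0.091, 0.029], [-0.094, -0.091, 0.029]] 
"dr": [[0.0, 0.001, -0.0], [0.0, 0.001, -0.0], [0.0, 0.001, -0.0], [0.0, 0.001, -0.0]]
```

Call:
send_rows:
  travel:
    - [-0.094,-0.091,0.0]
    - [-0.094,-0.091,0.02]
    - [-0.09,-0.087,0.05]
    - [-0.085,-0.08,0.04]
    - [0,0,0]
  dr:
    - [0,0,0]
    - [0,0,0]
    - [0,0,0]
    - [0,0,0]
    - [0,0,0]
  claw: -1

```text
time: 19.7
ee_pos: [555.6, -7.0, 146.6]
ee_rot: [-3.108, 0.451, 0.027]
wrist_force: [1.0, 0.2, 0.5]
width: 14.7
```

```bash
python3 - <<'E'
from h import *
s=r.read_state();M=R.from_rotvec(s['ee_rot']).as_matrix();yaw=np.arctan2(M[1,1],M[0,1])
plan(W((-65,102,85)),yaw,n=2)
E
```

```text
from [555.6  -7.  146.6] to [557.2  -5.4  85. ] rows 2
"travel": [[0.004, -0.004, 0.123], [0.003, -0.004, 0.123]] 
"dr": [[0.0, 0.004, -0.0], [0.0, 0.004, -0.0]]
```

Call:
send_rows:
  travel:
    - [0.004,-0.004,0.11]
    - [0.003,-0.004,0.09]
    - [0,0,0.02]
    - [0,0,0]
  dr:
    - [0,0.004,0]
    - [0,0.004,0]
    - [0,0,0]
    - [0,0,0]

```text
time: 20.2
ee_pos: [561.0, -8.4, 90.9]
ee_rot: [3.106, -0.45, 0.004]
wrist_force: [0.4, -0.6, 0.7]
width: 0.3
```

```bash
python3 - <<'E'
from h import *
s=r.read_state();M=R.from_rotvec(s['ee_rot']).as_matrix();yaw=np.arctan2(M[1,1],M[0,1])
plan(W((-65,102,67)),yaw,n=2)
s,c=shot('side','d17');crop(c,240,180,310,230,10,'cd17')
E
```

```text
from [561.   -8.4  90.9] to [557.2  -5.4  67. ] rows 2
"travel": [[-0.009, -0.004, 0.048], [-0.009, -0.004, 0.048]] 
"dr": [[0.001, -0.001, 0.0], [0.001, -0.001, 0.0]]
```

View pics/cd17.png

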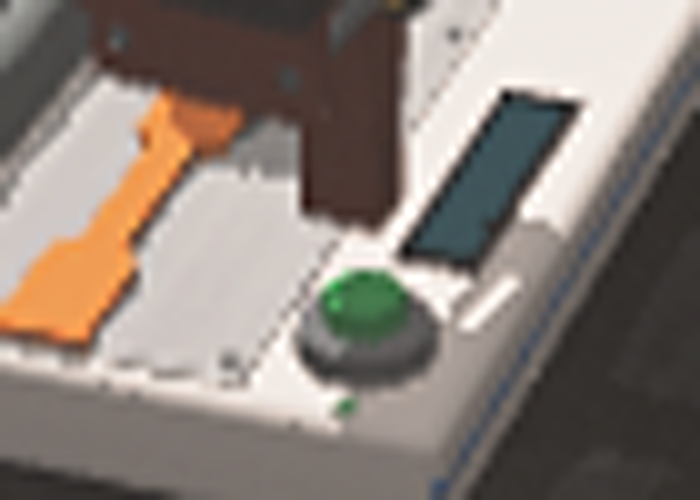

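Call:
send_rows:
  travel:
    - [-0.009,-0.004,0.045]
    - [-0.006,-0.003,0.02]
    - [0,0,0.01]
    - [0,0,0]
  dr:
    - [0,0,0]
    - [0,0,0]
    - [0,0,0]
    - [0,0,0]

```text
time: 20.75
ee_pos: [559.3, -6.0, 72.7]
ee_rot: [3.106, -0.451, 0.009]
wrist_force: [0.6, 1.5, 0.0]
width: 0.7
```

```bash
python3 - <<'E'
from h import *
s=r.read_state();print(inv(s['ee_pos']),s['ee_pos'][2],s['wrist_force'])
s,c=shot('side','d18');crop(c,240,180,310,230,10,'cd18')
E
```

```text
[-62.85821412 101.69879416] 72.67451482645689 [0.55941438 1.52494534 0.04840982]
```

View pics/cd18.png

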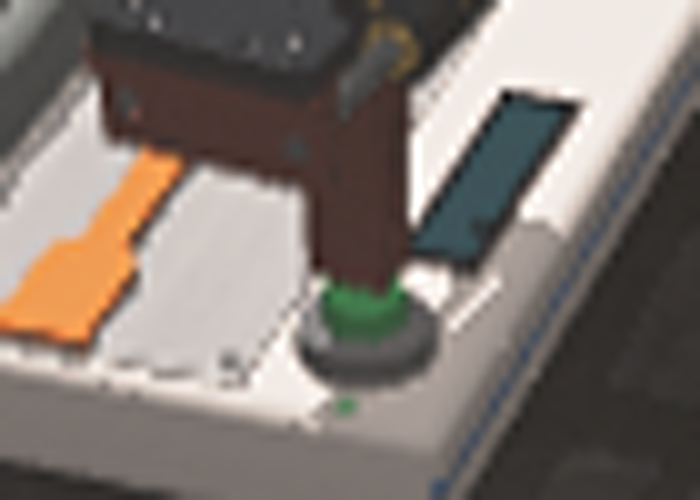

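The closed fingers are centred over the key, a few millimetres up. Pressing in small steps.

Call:
send_rows:
  travel:
    - [-0.003,-0.002,0.02]
    - [0,0,0.02]
    - [0,0,0.012]
  dr:
    - [0,0,0]
    - [0,0,0]
    - [0,0,0]

```text
time: 21.18
ee_pos: [559.8, -5.5, 62.5]
ee_rot: [3.106, -0.45, 0.013]
wrist_force: [-11.7, 0.7, 47.3]
width: 0.4
```

Call:
send_rows:
  travel:
    - [0,0,0.015]
    - [0,0,0.015]
  dr:
    - [0,0,0]
    - [0,0,0]

```text
time: 21.42
ee_pos: [559.9, -5.5, 62.6]
ee_rot: [3.105, -0.449, 0.016]
wrist_force: [-11.9, 0.4, 43.0]
width: 0.2
```

```bash
python3 - <<'E'
from h import *
s,c=shot('side','d19');crop(c,260,195,295,222,20,'cd19');s,c=shot('scene','s19');crop(c,265,205,300,232,20,'cs19')
print(s['wrist_force'])
E
```

```text
[-12.12978496   1.42186229  42.15504269]
```

View pics/cd19.png

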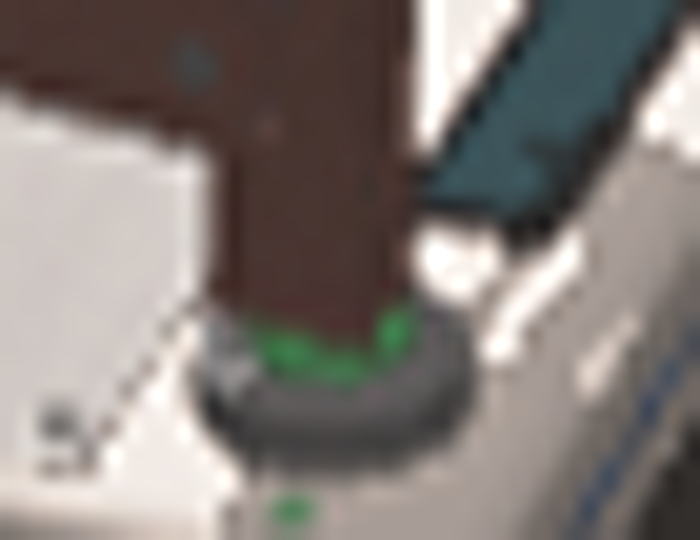

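View pics/cs19.png

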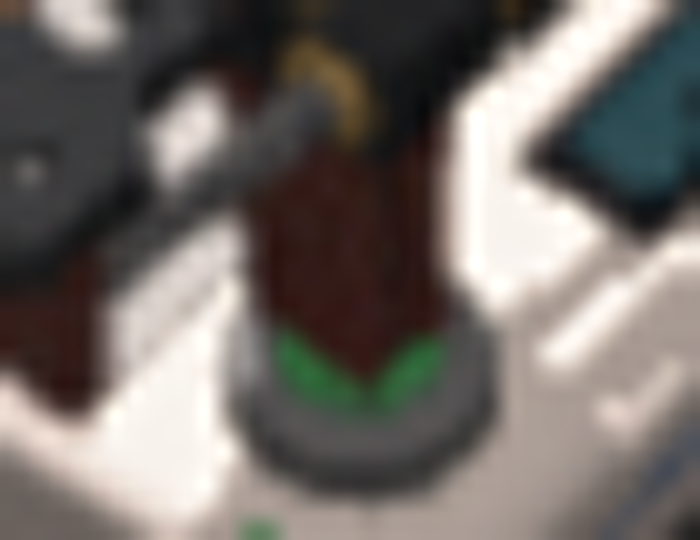

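Fully loaded at 43–47 N, the key top looks flush with its collar. I'll let it up in small steps, watching force against height, to confirm how far it travelled.

Call:
send_rows:
  travel:
    - [0,0,-0.006]
    - [0,0,0]
  dr:
    - [0,0,0]
    - [0,0,0]

```text
time: 21.78
ee_pos: [559.7, -5.5, 66.1]
ee_rot: [3.105, -0.449, 0.019]
wrist_force: [-0.8, -0.2, 3.5]
width: 0.4
```

Call:
send_rows:
  travel:
    - [0,0,-0.006]
    - [0,0,0]
  dr:
    - [0,0,0]
    - [0,0,0]

```text
time: 22.02
ee_pos: [559.7, -5.5, 67.3]
ee_rot: [3.105, -0.449, 0.018]
wrist_force: [-0.7, 0.2, 2.6]
width: 0.7
```

Call:
send_rows:
  travel:
    - [0,0,-0.006]
    - [0,0,0]
  dr:
    - [0,0,0]
    - [0,0,0]

```text
time: 22.28
ee_pos: [559.7, -5.5, 68.3]
ee_rot: [3.105, -0.449, 0.017]
wrist_force: [-0.8, -0.4, 1.6]
width: 0.7
```

Call:
send_rows:
  travel:
    - [0,0,-0.006]
    - [0,0,0]
  dr:
    - [0,0,0]
    - [0,0,0]

```text
time: 22.52
ee_pos: [559.6, -5.4, 69.5]
ee_rot: [3.106, -0.449, 0.017]
wrist_force: [0.3, -0.5, 0.0]
width: 0.4
```

The key's spring falls steadily from 3.5 N at z = 66.1 to 0 at 69.5. At 62.5 it was therefore fully down, about 7 mm including some give. Retreating and doing the final checks.

Call:
send_rows:
  travel:
    - [0,0,-0.1]
    - [0,0,-0.2]
    - [0,0,-0.2]
    - [0.1,0,-0.1]
    - [0.15,0,0]
    - [0.1,0,0]
    - [0,0,0]
    - [0,0,0]
  dr:
    - [0,0,0]
    - [0,0,0]
    - [0,0,0]
    - [0,0,0]
    - [0,0,0]
    - [0,0,0]
    - [0,0,0]
    - [0,0,0]

```text
time: 23.52
ee_pos: [640.7, -29.0, 222.7]
ee_rot: [3.106, -0.449, 0.007]
wrist_force: [0.4, 0.0, 0.9]
width: 0.7
```

```bash
python3 - <<'E'
from h import *
ring()
s,d=shot('side','d20');crop(d,215,145,305,220,8,'cd20');s,c=shot('scene','s20')
E
```

```text
t 23.525 j6 1.708 moment [0.006 0.109 0.002] F [0.4 0.  0.9] tcp [21.2 92.3] 222.7
side [(np.int64(39), np.int64(150)), (np.int64(39), np.int64(147)), (np.int64(37), np.int64(144)), (np.int64(27), np.int64(153)), (np.int64(25), np.int64(141))]
scene [(np.int64(94), np.int64(-42)), (np.int64(69), np.int64(-45)), (np.int64(66), np.int64(-39)), (np.int64(46), np.int64(144)), (np.int64(44), np.int64(147))]
```

View pics/cd20.png

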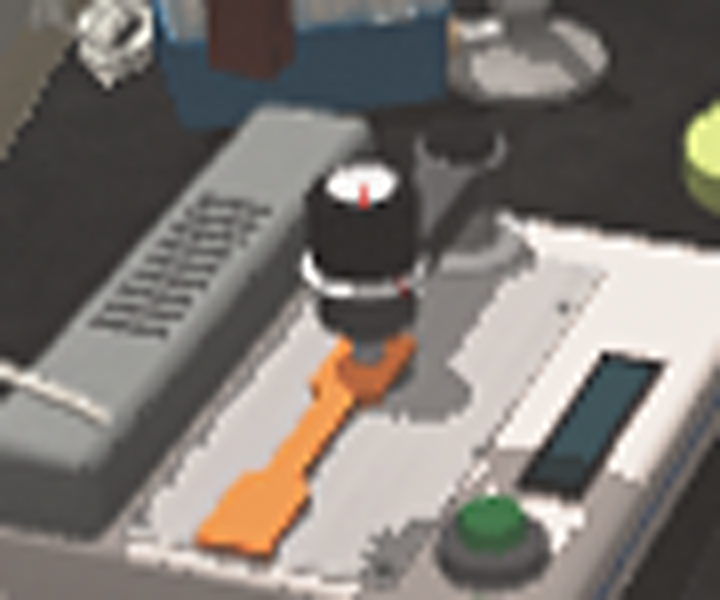

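View pics/s20.png

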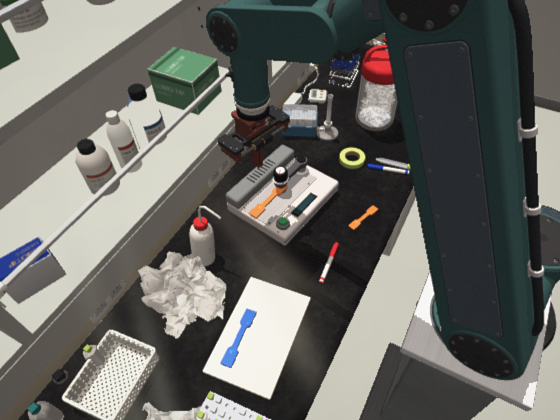

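The ring has held at about 146° since release, and the knob is where it was when the arm met its stop: (260,168) in the side view. The foot is on the bar, the key is back up, and the bottle, tape, marker and blue bar have not moved. Handing in.

```bash
python3 -c "
from cell import r
print(r.close_job())"
```

```text
the job is handed in; nothing more can be done
None
```

The scan was set up and started as asked, and the job was handed in at about 24 s of the 66 s allowed.

- **Bar:** I took the 150 mm orange bar from the board, not the smaller 113 mm one on the worktop, and laid it flat on the plate. The middle of its end is about 1.4 mm (x) and 1.5 mm (y) off the crystal's centre.
- **Press arm:** I pushed it to its stop, where the force rose to 23 N. In the last pictures it was still there.
- **Knob:** I turned it about 2.8 rad clockwise. The ring stopped while the knob went at least 0.43 rad further, about 0.5 rad of slip, which is one click.
- **Green key:** I pressed it fully down at 43–47 N, and the force while letting it up fits the full travel. It has come back up.

**Disagreement:** when I let go of the knob, it and the screw turned back about 0.1 rad. This fits the screw easing until its friction held, which by my estimate leaves about 13 N on the bar; I could not measure that directly. The ring did not move again afterwards, and the last picture shows the foot on the bar.

The blue bar, wash bottle, tape roll and red marker look unmoved in the last picture, and the robot is clear of everything.

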